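Stack rinsed vial plates on the drying rack with spacer sticks

TASK

Swing the rack's retaining bar fully open to its stop, then stack all the aluminium vial plates flat on the rack's two ribs, one above the other and lengthwise in the middle of the rack, with two white spacer sticks laid crosswise between each plate and the next, straight above the two ribs, so that air can pass between. When the stack is complete push the bar's free end back until it is fully shut against its stop; spare sticks may stay out of the stack, and leave the other things on the bench alone.

Things in the scene. Friction and masses are not known exactly. Their poses are not given: they have to be found in the camera images.
- rack_mid (a point): middle of the fixed drying rack, level with its rib tops, 20 mm above the bench; x = rack's long way, z up. Grey base 250 (x) x 150 (y) x 4 mm; on it two ribs 14 (x) x 80 (y) x 16 mm high at x = -50 and +50. Steel posts 8 mm thick, 42 mm above the ribs, at (x, y) = (+-60, -56) along the back. The bar closes the front (+y); its shut stop is a post at (113, 50)
- bar (a joint): angle of the aluminium retaining bar about its upright fixed pin: 0 = shut against its stop, lying along the rack's front parallel to rack x; 1.5 rad = fully open against its other stop, pointing out to rack +y; stiff enough to stay where it is left, needs about 1 N at the free end
- bar_pin (a point): the fixed pin the bar swings on, at the rack's front corner: rack (-115, +62) mm, at the mid height of the bar (45 mm above the bench)
- bar_end (a point): on the swinging bar near its free end, 228 mm from the pin, 45 mm above the bench, x axis along the bar away from the pin. The bar is 250 mm long, 12 mm thick, and runs from 36 to 54 mm above the bench; here a black knob 16 mm thick stands up on it to 84 mm above the bench
- plate1_mid (a point): centre (half-way up) of an aluminium vial plate, a flat bar 160 (its x) x 48 (y) x 14 mm (z up) with two rows of shallow dark wells on top, about 0.22 kg; it starts flat on the 2 mm thick blue mat at the left (+y). Two or three such plates are there
- plate2_mid (a point): centre (half-way up) of an aluminium vial plate, a flat bar 160 (its x) x 48 (y) x 14 mm (z up) with two rows of shallow dark wells on top, about 0.22 kg; it starts flat on the 2 mm thick blue mat at the left (+y). Two or three such plates are there
- plate3_mid (a point): centre (half-way up) of an aluminium vial plate, a flat bar 160 (its x) x 48 (y) x 14 mm (z up) with two rows of shallow dark wells on top, about 0.22 kg; it starts flat on the 2 mm thick blue mat at the left (+y). Two or three such plates are there
- stick1_mid (a point): centre (half-way up) of a white plastic spacer stick 80 (its x) x 14 (y) x 10 mm (z), 30 g; it starts on the 2 mm thick blue mat at the right (-y)
- stick2_mid (a point): centre (half-way up) of a white plastic spacer stick 80 (its x) x 14 (y) x 10 mm (z), 30 g; it starts on the 2 mm thick blue mat at the right (-y)
- stick3_mid (a point): centre (half-way up) of a white plastic spacer stick 80 (its x) x 14 (y) x 10 mm (z), 30 g; it starts on the 2 mm thick blue mat at the right (-y)
- stick4_mid (a point): centre (half-way up) of a white plastic spacer stick 80 (its x) x 14 (y) x 10 mm (z), 30 g; it starts on the 2 mm thick blue mat at the right (-y)
- solvent: solvent bottle 60 mm thick and 110 mm tall, origin under its middle; a bystander to be left alone
- beaker: glass beaker, 66 mm wide, 85 mm tall, origin under its middle; a bystander to be left alone
- jar: amber jar, 52 mm wide, 55 mm tall, origin under its middle; a bystander to be left alone
- spanner: steel spanner 150 mm long, origin under its middle; a bystander to be left alone
- vialbox: cardboard box 100 x 55 x 40 mm, origin under its middle; a bystander to be left alone
- timer: flat grey bench timer 50 x 75 x 18 mm, origin under its middle; a bystander to be left alone
Not all that is in view belongs to the job. Leave any red look-alike of the part that bears plate2_mid alone. Leave any red look-alike of the part that bears stick1_mid alone.

How it is judged:
By the outcome, as a careful person would: the job done as asked, in the order asked, and still so for the second after the job is handed in, with the robot touching nothing.
Of plate1, plate2, plate3 only 2 to 3 are there at a start; the rules pass over those that are not, and their reading is None.
At some moment in a run one of stick1, stick2, stick3, stick4 may be knocked a few centimetres aside while the robot is not near it.
It also fails if it takes over 210 s, if anything falls off the work surface, if the arm or the gripper's body presses on something with over 40 N, if the wrist force passes 120 N, or if a joint passes its speed limit or range.

ROBOT

A 7-joint arm with a two-finger parallel gripper is mounted at the origin on the work surface. World frame = base frame: x ahead of the robot, y to its left, z up, the work surface at z = 0. Lengths are in m, angles in rad, forces in N, time in s.
With the tool pointing down it reaches from about 0.425 to 0.925 m from the base axis. Payload 6.8 kg.
Tool frame: the origin (TCP) lies at the very end of the fingers, on their centre line; the grasp point (between the pads) lies 19 mm behind it; z points along the fingers, x is the direction in which the jaws open and shut, and the axes are right-handed (so a half turn about z gives the same grasp; the last joint's range is limited). The gripper opens to 85 mm and grips with 20 to 120 N. Pads are 22 mm wide; open, the fingers measure 114 mm over their backs; the gripper's body (76 mm by 85 mm) begins 54 mm behind the grasp point. The pads swing forward as they close: fully open they stand 13 mm farther back than shut.
Start: joints at [1.132, 0.477, 0.022, 1.555, -0.011, 1.109, -0.083], TCP at [0.219, -0.638, 0.231] pointing down, gripper open.
Joint ranges: [-2.96, 2.96], [-0.34, 2.1], [-1.41, 1.46], [0.24, 2.44], [-1.37, 4.51], [0.17, 1.92], [-2.96, 2.96]. Speed limits (rad/s): [2.39, 2.39, 3.14, 3.14, 3.14, 3.14, 3.14].

INTERFACE

Orientations are given as a rotation vector (axis times angle).
In Python, from bench import * gives the robot as it stands.
- The arm moves only by the tool servo_tool, never from a script. Its argument "increments" is one flat list of numbers, 7 for each row, row after row: the shift along the tool's x, y, z in mm, then the turn, a rotation vector about the tool's x, y, z in rad, then the finger opening in mm, from 0 to 85.4. In form: [tx, ty, tz, wx, wy, wz, fingers, tx, ty, tz, wx, wy, wz, fingers, ...]. A call has exactly 8 rows; each row shifts and turns the commanded pose from where the row before left it, along the tool's axes as they then stand; what a row does not reach is not made up. A row lasts 1/8 s, in which the tool goes at most 62.5 mm and 10.7 degrees, less where a joint would pass 70% of its speed; a pose out of reach is approached as far as the arm can. A call is refused whole if a number of a shift passes 62.5 or a number of a turn 0.188, either way. A call with a gripper value outside its range is refused whole. The fingers move at their own pace and stop on an object; "squeeze" is the grip in N (left out, the last holds). Time passes only in rows, so rows that do not move let the fingers close, or fill a call up. It gives the time, the measured TCP pose, the force and the opening at its end, in the units of the state.
- get_obs(): the state, without advancing time (a new reading comes with each control period).
- grab_frame(name): name is "scene" or "top"; returns (picture, depth): 480x640x3 uint8, red, green, blue; 480x640 float32, m along the optical axis (not along the pixel's ray), 0 where there is no reading.
- calibration(name): a dict with "fx", "fy", "cx", "cy" (pixels), "eye" and "orientation" of the camera in the world. Camera axes: x right, y up, looking along -z (the intrinsics and any distortion apply to the point x, -y, -z); pixel columns grow to the right and rows downward; lengths in m; the calibration is good to about 2 mm. A picture is of the moment at which its call begins. calibration takes no time and is no camera call.
- hand_in(): hands the job in, once; it reports no verdict.
The state is a dict: "clock": time; "joints": joint angles; "qvel": joint speeds; "tau": joint torques, N m; "tcp_pos": TCP position; "orientation": TCP orientation; "contact_force": force on the tool from outside, world axes, zero at the start; "moment": the same for the moment, N m; "grip_width": finger opening in m.
Only numpy, scipy, OpenCV 4.12 (cv2) and the standard library are available. Lean on these libraries where they do the work, as an engineer would, in place of code of your own. Each camera call takes 0.05 s, during which the arm holds its last target.

## Working session

There is one attempt and no reset: what is moved stays moved. The work goes in short steps, Python scripts to look and compute and a tool call to move; the robot and the scene stay as the last step left them, time stands still between calls to the robot, and variables do not carry over. Pictures are saved under pics/ and viewed, and the job is handed in when it is done.

Besides the shell and the picture viewer there is one more tool, called after "Emit:" as name(argument=value, ...) on one line, values as JSON. servo_tool: Moves the arm, as the interface text tells. Its arguments: {"type":"object","properties":{"increments":{"type":"array","items":{"type":"number"}},"squeeze":{"type":"number"}},"required":["increments"]}

```bash
mkdir -p pics; ls
python3 - <<'E'
from bench import *
import cv2
for n in ("scene","top"):
    p,d=grab_frame(n); cv2.imwrite(f"pics/{n}0.png",p[:,:,::-1]); print(n,calibration(n), (d==0).mean())
import numpy as np
print(get_obs())
E
```

```text
pics
scene {'fx': 460.453799442498, 'fy': 460.453799442498, 'cx': 315.83594777215836, 'cy': 231.44610448970835, 'eye': array([ 1.09001492, -0.56009497,  0.81408957]), 'orientation': array([0.80534187, 0.27751939, 0.67213123])} 0.0040234375
top {'fx': 593.3492793996994, 'fy': 593.3492793996994, 'cx': 327.18092550224793, 'cy': 242.79248656945754, 'eye': array([0.38855143, 0.09520632, 1.59019081]), 'orientation': array([ 0.06790193, -0.07912201, -1.55400273])} 0.004111328125
{'clock': 0.1, 'joints': array([ 1.13186857,  0.477745  ,  0.0223521 ,  1.55631354, -0.01147928,
        1.10930215, -0.08314619]), 'qvel': array([ 0.00131574, -0.00173977,  0.00161823, -0.00059303,  0.00110993,
        0.00112612, -0.00179007]), 'tau': array([ 4.21103759e-03, -5.97763002e+01,  1.61375050e+00, -2.81957781e+01,
        1.28966695e-02,  5.01554881e-03,  2.81930511e-06]), 'tcp_pos': array([ 0.21906984, -0.63791642,  0.23042113]), 'orientation': array([-2.55620183e+00,  1.82488293e+00,  2.21778784e-03]), 'contact_force': array([-0.87219265, -0.47292288, -0.32295368]), 'moment': array([ 0.00036249,  0.06587469, -0.01781518]), 'grip_width': 0.08530970563286454}
```

View pics/top0.png

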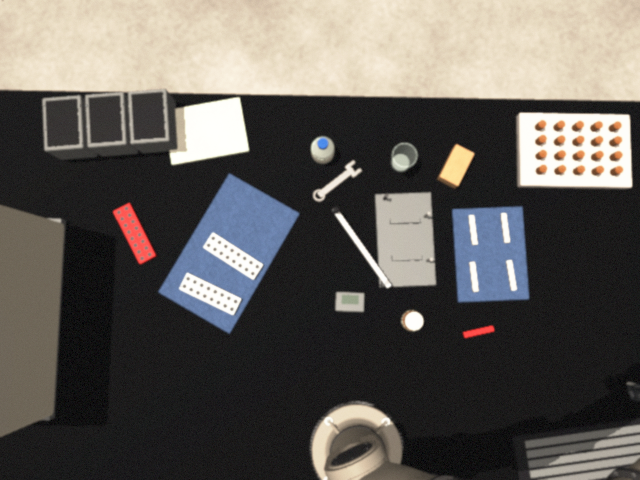

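View pics/scene0.png

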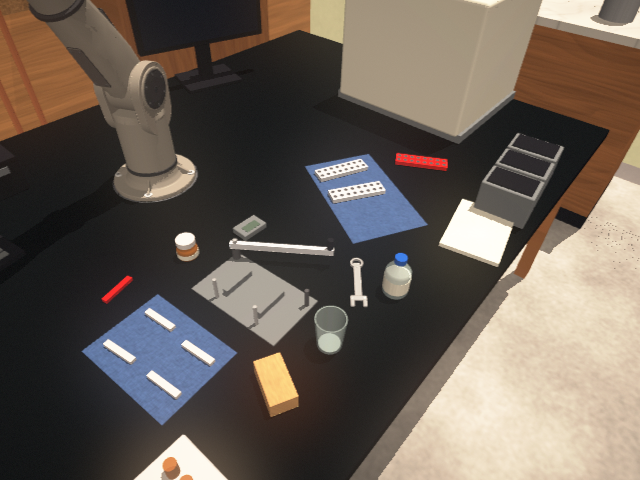

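```bash
cat > h.py <<'E'
from bench import *
import numpy as np, cv2
from scipy.spatial.transform import Rotation as R
def ray(n,u,v,z):
    c=calibration(n); M=R.from_rotvec(c["orientation"]).as_matrix()
    d=M@np.array([(u-c["cx"])/c["fx"],-(v-c["cy"])/c["fy"],-1.])
    e=np.array(c["eye"]); return e+d*(z-e[2])/d[2]
def proj(n,P):
    c=calibration(n); M=R.from_rotvec(c["orientation"]).as_matrix()
    q=M.T@(np.array(P)-np.array(c["eye"])); return np.array([c["cx"]+c["fx"]*q[0]/-q[2], c["cy"]+c["fy"]*q[1]/q[2]])
def rects(n,mask,z,amin=60):
    out=[]
    cs,_=cv2.findContours(mask.astype(np.uint8),cv2.RETR_EXTERNAL,cv2.CHAIN_APPROX_NONE)
    for c in cs:
        if cv2.contourArea(c)<amin: continue
        W=np.array([ray(n,p[0][0],p[0][1],z)[:2] for p in c],dtype=np.float32)
        r=cv2.minAreaRect(W*1000)
        b=cv2.boxPoints(r); e1=b[1]-b[0]; e2=b[2]-b[1]; e=e1 if np.linalg.norm(e1)>np.linalg.norm(e2) else e2
        a=np.degrees(np.arctan2(e[1],e[0]))%180
        out.append((np.round(r[0],1),np.round(sorted(r[1]),1),round(a,1),np.round(c.mean(0)[0],0)))
    return out
def st():
    o=get_obs(); M=R.from_rotvec(o["orientation"]).as_matrix()
    print("t",round(o["clock"],2),"tcp",np.round(o["tcp_pos"]*1000,1),"x",np.round(M[:,0],3),"z",np.round(M[:,2],3),"yaw x",round(np.degrees(np.arctan2(M[1,0],M[0,0])),2),"F",np.round(o["contact_force"],1),"g",round(o["grip_width"]*1000,1),"q",np.round(o["joints"],2))
E
python3 - <<'E'
from h import *
p=cv2.imread("pics/top0.png").astype(int); s=cv2.imread("pics/scene0.png").astype(int)
for n,im in (("top",p),("scene",s)):
    m=(im.min(2)>170)
    print(n,"white")
    for r in rects(n,m,0.012): print("z12",r)
    for r in rects(n,m,0.016): 
        if r[1][1]>110: print("z16",r)
m=(p.max(2)-p.min(2)<25)&(p.mean(2)>70)&(p.mean(2)<190)
for r in rects("top",m,0.004,300): print("grey",r)
P=cv2.imread("pics/top0.png")
cv2.imwrite("pics/a.png",cv2.resize(P[180:320,320:450],None,fx=5,fy=4.2857,interpolation=cv2.INTER_CUBIC)[:600])
S=cv2.imread("pics/scene0.png")
cv2.imwrite("pics/b.png",cv2.resize(S[215:345,180:350],None,fx=4.5,fy=4.5,interpolation=cv2.INTER_CUBIC))
st()
E
```

```text
top whiteTraceback (most recent call last):
  File "<stdin>", line 6, in <module>
  File "h.py", line 16, in rects
    W=np.array([ray(n,p[0][0],p[0][1],z)[:2] for p in c],dtype=np.float32)
                ~~~^^^^^^^^^^^^^^^^^^^^^
  File "h.py", line 5, in ray
    c=calibration(n); M=R.from_rotvec(c["orientation"]).as_matrix()
ValueError: time passes only in moves, steps and waits
```

```bash
sed -i 's/c=calibration(n);/c=CAL[n];/; s/^def ray/CAL={n:calibration(n) for n in ("scene","top")}\ndef ray/' h.py
python3 - <<'E'
from h import *
p=cv2.imread("pics/top0.png").astype(int); s=cv2.imread("pics/scene0.png").astype(int)
for n,im in (("top",p),("scene",s)):
    m=(im.min(2)>170)
    print(n,"white")
    for r in rects(n,m,0.012): print("z12",r)
    for r in rects(n,m,0.016): 
        if r[1][1]>110: print("z16",r)
m=(p.max(2)-p.min(2)<25)&(p.mean(2)>70)&(p.mean(2)<190)
for r in rects("top",m,0.004,300): print("grey",r)
P=cv2.imread("pics/top0.png")
cv2.imwrite("pics/a.png",cv2.resize(P[180:320,320:450],None,fx=4.2857,fy=4.2857,interpolation=cv2.INTER_CUBIC)[:600])
S=cv2.imread("pics/scene0.png")
cv2.imwrite("pics/b.png",cv2.resize(S[215:345,180:350],None,fx=4.5,fy=4.5,interpolation=cv2.INTER_CUBIC))
st()
E
```

```text
top white
z12 (array([-57.6,  10.8]), array([37.2, 73.9]), np.float32(113.3), array([352., 472.]))
z12 (array([41., 37.]), array([120.2, 230.3]), np.float32(131.5), array([341., 432.]))
z12 (array([ 333.9, -146.8]), array([45. , 46.3]), np.float32(45.7), array([414., 321.]))
z12 (array([383.2,  23.5]), array([42.2, 66.3]), np.float32(90.8), array([349., 303.]))
z12 (array([397.5, 394.5]), array([ 51.6, 163.1]), np.float32(65.4), array([209., 293.]))
z12 (array([ 454.5, -306.4]), array([17.6, 80.8]), np.float32(6.7), array([474., 276.]))
z12 (array([ 459. , -406.9]), array([17.7, 81.7]), np.float32(8.8), array([511., 275.]))
z12 (array([499.1, 336.7]), array([ 51.3, 163.1]), np.float32(58.4), array([232., 256.]))
z12 (array([ 580.3, -305.1]), array([17.7, 82. ]), np.float32(6.7), array([473., 229.]))
z12 (array([520.8,  -9.8]), array([ 16.1, 240.7]), np.float32(36.1), array([363., 250.]))
z12 (array([ 587.1, -391.9]), array([17.8, 82. ]), np.float32(6.4), array([505., 227.]))
z12 (array([ 550.9, -122.4]), array([143.1, 242. ]), np.float32(3.0), array([407., 236.]))
z12 (array([702.1, 
[... 4180 characters left out ...]
rray([547.5, -68.8]), array([257. , 265.4]), np.float32(93.1), array([391., 239.]))
grey (array([703.8,  62.9]), array([ 43.5, 152.9]), np.float32(130.8), array([337., 180.]))
grey (array([ 777.4, -120.8]), array([71. , 80.8]), np.float32(0.3), array([403., 156.]))
grey (array([793.1, 103. ]), array([65.5, 75. ]), np.float32(1.0), array([322., 149.]))
grey (array([855., 812.]), array([109.7, 154. ]), np.float32(5.7), array([ 62., 123.]))
grey (array([871. , 630.8]), array([157.8, 267.9]), np.float32(93.2), array([126., 115.]))
t 0.1 tcp [ 219.1 -637.9  230.4] x [ 0.325 -0.946 -0.002] z [-0.001  0.001 -1.   ] yaw x -71.05 F [-0.9 -0.5 -0.3] g 85.3 q [ 1.13  0.48  0.02  1.56 -0.01  1.11 -0.08]
```

View pics/a.png

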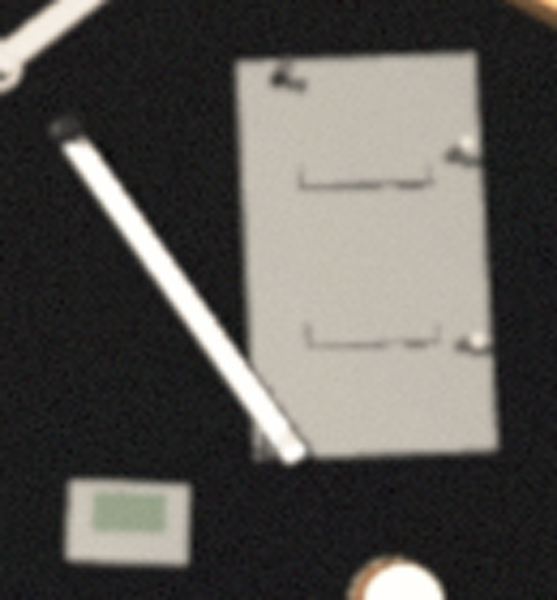

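View pics/b.png

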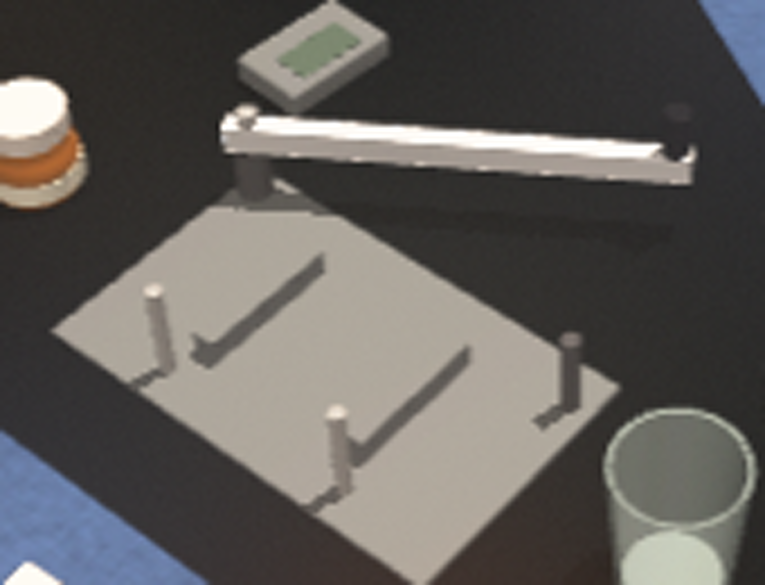

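```bash
cat > rack.py <<'E'
from h import *
from scipy.optimize import least_squares
def T(x,y): return (x+.5)/4.2857-.5+320,(y+.5)/4.2857-.5+180
def S(x,y): return (x+.5)/4.5-.5+180,(y+.5)/4.5-.5+215
obs=[("top",T(235,60),(125,75),4),("top",T(475,52),(125,-75),4),("top",T(497,448),(-125,-75),4),
("top",T(467,143),(60,-56),62),("top",T(478,340),(-60,-56),62),
("scene",S(53,330),(-125,-75),4),("scene",S(618,385),(125,75),4),("scene",S(420,583),(125,-75),4),
("scene",S(153,290),(-60,-56),62),("scene",S(337,411),(60,-56),62)]
for cams in (("top",),("scene",),("top","scene")):
    O=[o for o in obs if o[0] in cams]
    W=np.array([ray(o[0],*o[1],o[3]/1000)[:2]*1000 for o in O]); L=np.array([o[2] for o in O],float)
    def f(p):
        c,s=np.cos(p[2]),np.sin(p[2]); return (L@np.array([[c,s],[-s,c]])+p[:2]-W).ravel()
    r=least_squares(f,[550,-120,0]); print(cams,np.round(r.x[:2],1),round(np.degrees(r.x[2]),2)); print(np.round(r.fun.reshape(-1,2),1).tolist())
print("knob top",ray("top",*T(66,128),.084)*1000,"scene",ray("scene",*S(678,112),.084)*1000)
E
python3 rack.py
```

```text
('top',) [ 552.1 -124.3] 3.18
[[-0.9, -1.5], [-0.2, 0.6], [-0.1, 0.1], [0.6, 0.5], [0.6, 0.3]]
('scene',) [ 552.5 -124.7] 3.31
[[-1.4, -0.3], [0.2, 0.9], [1.9, -0.7], [-0.4, 0.1], [-0.4, -0.1]]
('top', 'scene') [ 552.3 -124.5] 3.25
[[-0.8, -1.6], [0.1, 0.5], [0.2, -0.2], [0.8, 0.3], [0.8, 0.1], [-1.7, 0.1], [0.1, 1.0], [1.6, -0.6], [-0.6, 0.4], [-0.6, 0.0]]
knob top [616.4088848   66.71021429  84.        ] scene [620.62193275  62.88070082  84.        ]
```

Emit:
servo_tool(increments=[0,0,0,0,0,-0.17,0,0,0,0,0,0,-0.17,0,0,0,0,0,0,-0.17,0,0,0,0,0,0,-0.17,0,0,0,0,0,0,-0.17,0,0,0,0,0,0,-0.17,0,0,0,0,0,0,-0.17,0,0,0,0,0,0,-0.17,0])

```text
clock: 1.1
tcp_pos: [0.2191, -0.6381, 0.2307]
orientation: [-3.134, -0.197, 0.001]
contact_force: [-0.7, 0.0, -0.2]
grip_width: 0.0002
```

```bash
cat >> h.py <<'E'
def plan(x,y,z,yaw=None,smax=55):
    o=get_obs(); M=R.from_rotvec(o["orientation"]).as_matrix(); th=np.arctan2(M[1,0],M[0,0])
    st()
    if yaw is not None:
        w=-((np.radians(yaw)-th+np.pi/2)%np.pi-np.pi/2); n=int(np.ceil(abs(w)/0.18)) or 1; print("turn wz",round(w,4),"= ",n,"x",round(w/n,4)); th=th-w
    d=np.array([x,y,z])-o["tcp_pos"]*1000; c,s=np.cos(th),np.sin(th)
    t=np.array([d[0]*c+d[1]*s,d[0]*s-d[1]*c,-d[2]]); n=int(np.ceil(np.linalg.norm(t)/smax)) or 1
    nh=int(np.ceil(np.linalg.norm(t[:2])/smax)) or 1
    print("final yaw",round(np.degrees(th),1),"shift",np.round(t,1),"= ",n,"x",np.round(t/n,2)," horiz",nh,"x",np.round(t[:2]/nh,2))
E
python3 -c "
from h import *
plan(612,31,230,36)"
```

```text
t 1.1 tcp [ 219.1 -638.1  230.7] x [ 0.992  0.125 -0.   ] z [-0.     0.001 -1.   ] yaw x 7.19 F [-0.7  0.  -0.2] g 0.2 q [ 1.33  0.49 -0.27  1.54  0.14  1.13  1.16]
turn wz -0.5028 =  3 x -0.1676
final yaw 36.0 shift [ 7.112e+02 -3.104e+02  7.000e-01] =  15 x [ 47.41 -20.69   0.05]  horiz 15 x [ 47.41 -20.69]
```

Emit:
servo_tool(increments=[0,0,0,0,0,-0.168,0,0,0,0,0,0,-0.168,0,0,0,0,0,0,-0.167,0,54.7,-23.9,0,0,0,0,0,54.7,-23.9,0,0,0,0,0,54.7,-23.9,0,0,0,0,0,54.7,-23.9,0,0,0,0,0,54.7,-23.9,0,0,0,0,0])

```text
clock: 2.1
tcp_pos: [0.3722, -0.3799, 0.2311]
orientation: [-2.99, -0.962, 0.0]
contact_force: [0.8, -0.2, -0.1]
grip_width: 0.0
```

Emit:
servo_tool(increments=[54.7,-23.9,0,0,0,0,0,54.7,-23.9,0,0,0,0,0,54.7,-23.9,0,0,0,0,0,54.7,-23.9,0,0,0,0,0,54.7,-23.9,0,0,0,0,0,54.7,-23.9,0,0,0,0,0,54.7,-23.9,0,0,0,0,0,54.7,-23.9,0,0,0,0,0])

```text
clock: 3.1
tcp_pos: [0.6161, 0.0301, 0.2309]
orientation: [2.99, 0.962, -0.001]
contact_force: [0.1, 0.3, -1.0]
grip_width: -0.0
```

```bash
python3 -c "
from h import *
plan(612,31,42,36)"
```

```text
t 3.1 tcp [616.1  30.1 230.9] x [ 0.812  0.583 -0.001] z [-0. -0. -1.] yaw x 35.66 F [ 0.1  0.3 -1. ] g -0.0 q [ 0.34  0.46 -0.66  1.67  0.31  1.12  0.21]
turn wz -0.0059 =  1 x -0.0059
final yaw 36.0 shift [ -2.8  -3.1 188.9] =  4 x [-0.71 -0.78 47.23]  horiz 1 x [-2.83 -3.14]
```

Emit:
servo_tool(increments=[-6,0,40,0,0,0,0,0,0,40,0,0,0,0,0,0,40,0,0,0,0,0,0,40,0,0,0,0,0,0,29,0,0,0,0,0,0,0,0,0,0,0,0,0,0,0,0,0,0,0,0,0,0,0,0,0])

```text
clock: 4.1
tcp_pos: [0.6118, 0.0255, 0.0439]
orientation: [2.99, 0.962, 0.004]
contact_force: [-0.5, 0.3, -0.2]
grip_width: -0.0
```

Run:
```python
from h import *
st()
p,d=grab_frame("scene"); cv2.imwrite("pics/s1.png",cv2.resize(p[150:350,180:450,::-1],None,fx=2.9,fy=2.9))
# arc plan
pin=np.array([434.0,-69.1]); r=200.
o=get_obs()["tcp_pos"][:2]*1000; cur=o; th=np.radians(35.7)
```

```text
t 4.1 tcp [611.8  25.5  43.9] x [0.812 0.583 0.002] z [ 0.003  0.    -1.   ] yaw x 35.68 F [-0.5  0.3 -0.2] g -0.0 q [ 0.27  0.67 -0.56  1.82  0.48  0.79  0.08]
```

View pics/s1.png

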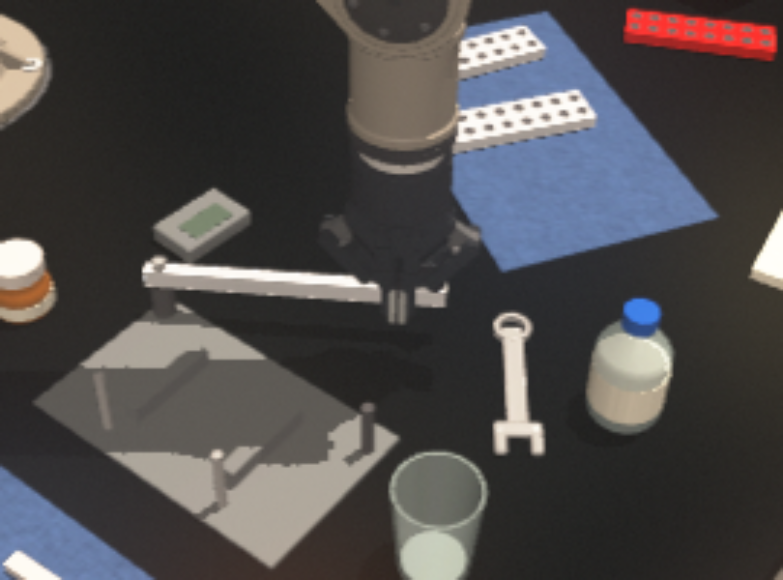

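Emit:
servo_tool(increments=[0,-8,0,0,0,0,0,0.8,-20,0,0,0,-0.1,0,0.8,-20,0,0,0,-0.1,0,0.8,-20,0,0,0,-0.1,0,0.8,-20,0,0,0,-0.1,0,0.8,-20,0,0,0,-0.1,0,0.8,-20,0,0,0,-0.1,0,0,0,0,0,0,0,0])

```text
clock: 5.15
tcp_pos: [0.5172, 0.1125, 0.0427]
orientation: [-2.571, -1.806, 0.0]
contact_force: [0.6, -1.8, -0.1]
grip_width: 0.0001
```

```bash
cat >> h.py <<'E'
def bar():
    o=get_obs(); M=R.from_rotvec(o["orientation"]).as_matrix(); v=o["tcp_pos"]*1000-[434.0,-69.1,0]; th=np.degrees(np.arctan2(M[1,0],M[0,0]))
    print("polar",np.degrees(np.arctan2(v[1],v[0])),"r along x_t",v[:2]@M[:2,0],"d along y_t",v[:2]@M[:2,1]); st()
E
python3 -c "
from h import *
bar()"
```

```text
polar 65.39264937238384 r along x_t 198.99754542555405 d along y_t 16.63064627687233
t 5.15 tcp [517.2 112.5  42.7] x [0.339 0.941 0.   ] z [-0.  0. -1.] yaw x 70.17 F [ 0.6 -1.8 -0.1] g 0.1 q [ 0.23  0.61 -0.72  2.01  0.6   0.74  0.37]
```

Emit:
servo_tool(increments=[0.8,-20,0,0,0,-0.1,0,0.8,-20,0,0,0,-0.1,0,0.6,-16,0,0,0,-0.08,0,0,-4,0,0,0,-0.02,0,0,-4,0,0,0,-0.02,0,0,0,0,0,0,0,0,0,0,0,0,0,0,0,0,0,0,0,0,0,0])

```text
clock: 6.15
tcp_pos: [0.4573, 0.1279, 0.0423]
orientation: [2.253, 2.189, 0.0]
contact_force: [0.2, -0.0, -0.6]
grip_width: -0.0002
```

```bash
python3 -c "
from h import *
bar()"
```

```text
polar 83.2588474747334 r along x_t 197.54327291365348 d along y_t 17.624601413038544
t 6.15 tcp [457.3 127.9  42.3] x [ 0.029  1.    -0.   ] z [ 0. -0. -1.] yaw x 88.36 F [ 0.2 -0.  -0.6] g -0.2 q [ 0.25  0.58 -0.81  2.13  0.65  0.7   0.55]
```

Emit:
servo_tool(increments=[0,-1,0,0,0,-0.007,0,0,-1,0,0,0,-0.007,0,0,-1,0,0,0,0,0,0,-1,0,0,0,0,0,0,-1,0,0,0,0,0,0,0,0,0,0,0,0,0,0,0,0,0,0,0,0,0,0,0,0,0,0])

```text
clock: 7.15
tcp_pos: [0.4542, 0.1282, 0.0426]
orientation: [2.237, 2.204, 0.005]
contact_force: [7.7, -0.3, -6.0]
grip_width: 0.0004
```

```bash
python3 -c "
from h import *
bar()"
```

```text
polar 84.15140494338 r along x_t 197.57795279278832 d along y_t 17.305419966017833
t 7.15 tcp [454.2 128.2  42.6] x [0.015 1.    0.001] z [ 0.004  0.001 -1.   ] yaw x 89.16 F [ 7.7 -0.3 -6. ] g 0.4 q [ 0.25  0.57 -0.81  2.14  0.66  0.7   0.55]
```

Emit:
servo_tool(increments=[0,-1.5,0,0,0,0,0,0,0,0,0,0,0,0,0,25,0,0,0,0,0,0,0,-50,0,0,-0.17,60,0,0,-50,0,0,-0.17,60,0,0,-50,0,0,-0.17,60,0,0,0,0,0,-0.17,60,0,0,0,0,0,-0.17,60])

```text
clock: 8.15
tcp_pos: [0.4752, 0.1277, 0.1928]
orientation: [1.12, 2.934, -0.001]
contact_force: [0.3, -0.2, 0.6]
grip_width: 0.06
```

```bash
python3 -c "
from h import *
plan(500,335,190,148.4)"
```

```text
t 8.15 tcp [475.2 127.7 192.8] x [-0.746  0.666 -0.001] z [ 0.001 -0.001 -1.   ] yaw x 138.21 F [ 0.3 -0.2  0.6] g 60.0 q [ 0.58  0.48 -1.21  1.97  0.52  1.05  1.54]
turn wz -0.1778 =  1 x -0.1778
final yaw 148.4 shift [ 87.5 189.6   2.8] =  4 x [21.87 47.4   0.71]  horiz 4 x [21.87 47.4 ]
```

Emit:
servo_tool(increments=[0,0,0,0,0,-0.178,60,21.9,47.4,0,0,0,0,60,21.9,47.4,0,0,0,0,60,21.9,47.4,0,0,0,0,60,21.9,47.4,0,0,0,0,60,0,0,0,0,0,0,60,0,0,0,0,0,0,60,0,0,0,0,0,0,60])

```text
clock: 9.15
tcp_pos: [0.5015, 0.3333, 0.1919]
orientation: [0.866, 3.02, -0.002]
contact_force: [-0.4, 0.4, -0.2]
grip_width: 0.0601
```

Run:
```python
from h import *
plan(500.2,334.8,60,148.4)
p,d=grab_frame("top"); cv2.imwrite("pics/t2.png",p[:,:,::-1])
```

```text
t 9.15 tcp [501.5 333.3 191.9] x [-0.848  0.53  -0.001] z [-0.    -0.001 -1.   ] yaw x 148.0 F [-0.4  0.4 -0.2] g 60.1 q [ 0.09  0.65 -1.12  1.72  0.63  1.18  1.37]
turn wz -0.0069 =  1 x -0.0069
final yaw 148.4 shift [  1.9   0.5 131.9] =  3 x [ 0.63  0.18 43.98]  horiz 1 x [1.9  0.54]
```

View pics/t2.png

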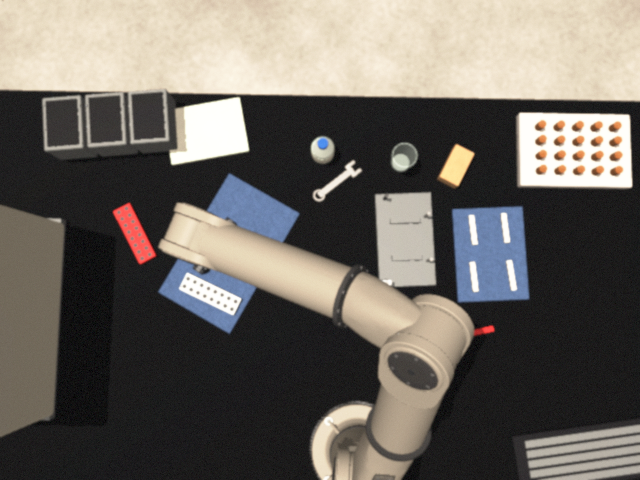

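Emit:
servo_tool(increments=[1.9,0.5,45,0,0,-0.007,60,0,0,45,0,0,0,60,0,0,45,0,0,0,60,0,0,30,0,0,0,60,0,0,15,0,0,0,60,0,0,0,0,0,0,60,0,0,0,0,0,0,60,0,0,0,0,0,0,60])

```text
clock: 10.2
tcp_pos: [0.5006, 0.3371, 0.0137]
orientation: [0.853, 3.022, 0.003]
contact_force: [0.7, -0.4, -0.6]
grip_width: 0.0602
```

Run:
```python
from h import *
plan(500.2,334.8,2,148.4)
p,d=grab_frame("scene"); cv2.imwrite("pics/s2.png",cv2.resize(p[100:260,260:480,::-1],None,fx=3.5,fy=3.5))
```

```text
t 10.2 tcp [500.6 337.1  13.7] x [-0.853  0.523 -0.001] z [ 0.002  0.001 -1.   ] yaw x 148.49 F [ 0.7 -0.4 -0.6] g 60.2 q [-0.04  0.85 -0.94  1.83  0.86  0.93  1.22]
turn wz 0.0016 =  1 x 0.0016
final yaw 148.4 shift [-0.9 -2.1 11.7] =  1 x [-0.88 -2.14 11.65]  horiz 1 x [-0.88 -2.14]
```

View pics/s2.png

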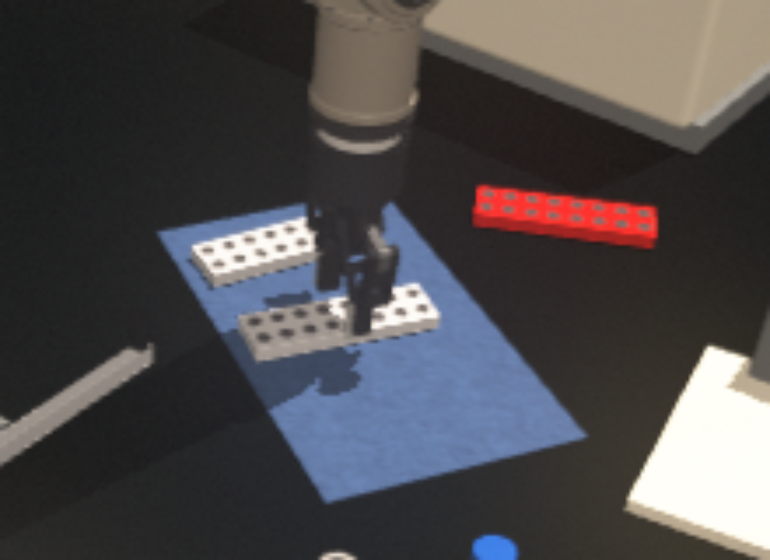

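Emit:
servo_tool(increments=[-0.9,-2,6,0,0,0,60,0,0,6,0,0,0,60,0,0,0,0,0,0,60,0,0,0,0,0,0,40,0,0,0,0,0,0,40,0,0,0,0,0,0,40,0,0,0,0,0,0,40,0,0,0,0,0,0,40], squeeze=60)

```text
clock: 11.25
tcp_pos: [0.4996, 0.3346, 0.0005]
orientation: [0.852, 3.024, 0.001]
contact_force: [-0.6, 0.6, 2.1]
grip_width: 0.0464
```

Run:
```python
from h import *
st()
```

```text
t 11.25 tcp [499.6 334.6   0.5] x [-0.853  0.522  0.   ] z [ 0.  0. -1.] yaw x 148.52 F [-0.6  0.6  2.1] g 46.4 q [-0.04  0.87 -0.92  1.84  0.88  0.91  1.2 ]
```

Emit:
servo_tool(increments=[0,0,-20,0,0,0,40,0,0,-40,0,0,0,40,0,0,-40,0,0,0,40,0,0,-40,0,0,0.16,40,0,0,0,0,0,0.16,40,0,0,0,0,0,0.16,40,0,0,0,0,0,0.16,40,0,0,0,0,0,0.16,40])

```text
clock: 12.25
tcp_pos: [0.4993, 0.3341, 0.1412]
orientation: [1.969, 2.448, -0.0]
contact_force: [0.4, 1.0, -1.8]
grip_width: 0.0463
```

Run:
```python
from h import *
plan(552.3,-124.5,140,93.25)
```

```text
t 12.25 tcp [499.3 334.1 141.2] x [-0.214  0.977 -0.   ] z [ 0. -0. -1.] yaw x 102.38 F [ 0.4  1.  -1.8] g 46.3 q [-0.04  0.62 -0.9   1.78  0.56  1.02  0.63]
turn wz 0.1594 =  1 x 0.1594
final yaw 93.2 shift [-460.9   26.9    1.2] =  9 x [-51.21   2.99   0.13]  horiz 9 x [-51.21   2.99]
```

Emit:
servo_tool(increments=[0,0,0,0,0,0.159,40,-40,2,0,0,0,0,40,-55,3.2,0,0,0,0,40,-55,3.2,0,0,0,0,40,-55,3.2,0,0,0,0,40,-55,3.2,0,0,0,0,40,-55,3.2,0,0,0,0,40,-55,3.2,0,0,0,0,40])

```text
clock: 13.25
tcp_pos: [0.5435, -0.0354, 0.1413]
orientation: [2.151, 2.289, 0.0]
contact_force: [0.8, 0.3, -2.2]
grip_width: 0.0463
```

Run:
```python
from h import *
plan(552.3,-124.5,60,93.25)
```

```text
t 13.25 tcp [543.5 -35.4 141.3] x [-0.062  0.998 -0.   ] z [ 0. -0. -1.] yaw x 93.58 F [ 0.8  0.3 -2.2] g 46.3 q [ 0.63  0.52 -0.88  1.91  0.49  0.94  1.15]
turn wz 0.0058 =  1 x 0.0058
final yaw 93.2 shift [-89.5   3.7  81.3] =  3 x [-29.83   1.23  27.09]  horiz 2 x [-44.74   1.85]
```

Emit:
servo_tool(increments=[-45,1.9,0,0,0,0.006,40,-44.5,1.8,0,0,0,0,40,0,0,40,0,0,0,40,0,0,35,0,0,0,40,0,0,10,0,0,0,40,0,0,0,0,0,0,40,0,0,0,0,0,0,40,0,0,0,0,0,0,40])

```text
clock: 14.25
tcp_pos: [0.5536, -0.1228, 0.0566]
orientation: [2.157, 2.282, 0.002]
contact_force: [-1.5, 1.4, -2.9]
grip_width: 0.0466
```

Run:
```python
from h import *
plan(552.3,-124.5,18.5,93.25)
p,d=grab_frame("scene"); cv2.imwrite("pics/s3.png",cv2.resize(p[200:350,170:390,::-1],None,fx=3.5,fy=3.5))
p,d=grab_frame("top"); cv2.imwrite("pics/t3.png",cv2.resize(p[180:320,320:450,::-1],None,fx=4.2857,fy=4.2857,interpolation=2))
```

```text
t 14.25 tcp [ 553.6 -122.8   56.6] x [-0.056  0.998 -0.001] z [ 0.002 -0.001 -1.   ] yaw x 93.22 F [-1.5  1.4 -2.9] g 46.6 q [ 0.69  0.65 -0.77  1.91  0.61  0.82  1.21]
turn wz -0.0004 =  1 x -0.0004
final yaw 93.2 shift [-1.7 -1.4 38.1] =  1 x [-1.66 -1.42 38.13]  horiz 1 x [-1.66 -1.42]
```

View pics/s3.png

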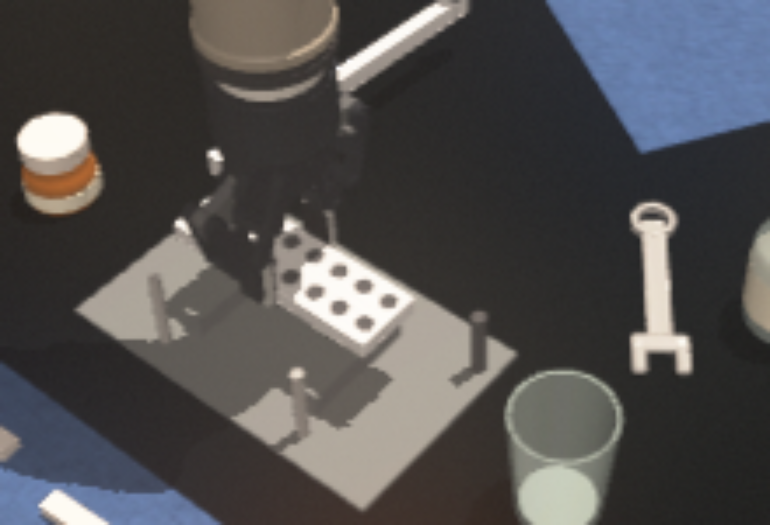

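View pics/t3.png

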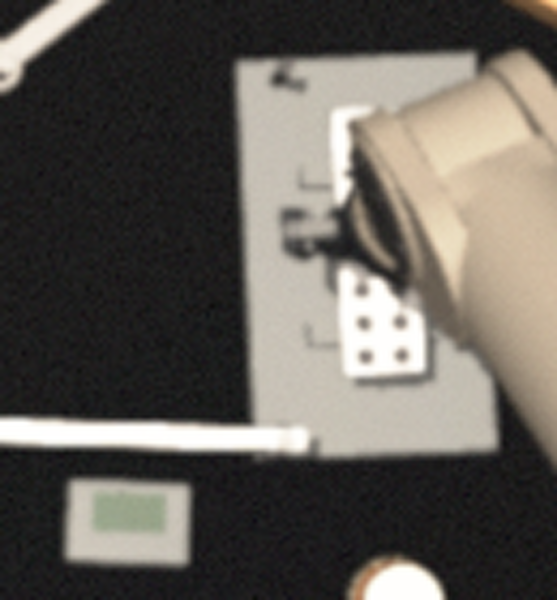

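Emit:
servo_tool(increments=[-1.6,-1.4,20,0,0,0,40,0,0,12,0,0,0,40,0,0,3,0,0,0,40,0,0,2,0,0,0,40,0,0,0,0,0,0,40,0,0,0,0,0,0,40,0,0,0,0,0,0,40,0,0,0,0,0,0,40])

```text
clock: 15.35
tcp_pos: [0.5518, -0.1243, 0.0185]
orientation: [2.158, 2.283, 0.001]
contact_force: [0.5, 0.1, -1.6]
grip_width: 0.046
```

Run:
```python
from h import *
plan(552.3,-124.5,18.5,93.25)
```

```text
t 15.35 tcp [ 551.8 -124.3   18.5] x [-0.056  0.998  0.   ] z [ 0.001  0.    -1.   ] yaw x 93.22 F [ 0.5  0.1 -1.6] g 46.0 q [ 0.66  0.7  -0.72  1.93  0.67  0.76  1.17]
turn wz -0.0005 =  1 x -0.0005
final yaw 93.2 shift [-0.3  0.5 -0. ] =  1 x [-0.25  0.45 -0.01]  horiz 1 x [-0.25  0.45]
```

Emit:
servo_tool(increments=[0,0,0.8,0,0,0,40,0,0,0,0,0,0,40,0,0,0,0,0,0,58,0,0,0,0,0,0,58,0,0,0,0,0,0,58,0,0,-30,0,0,0,58,0,0,-50,0,0,0,58,0,0,-50,0,0,0,58])

```text
clock: 16.35
tcp_pos: [0.5511, -0.1243, 0.1486]
orientation: [-2.157, -2.283, 0.0]
contact_force: [0.9, -1.0, -0.1]
grip_width: 0.0582
```

Run:
```python
from h import *
plan(420,150,150,93.25)
```

```text
t 16.35 tcp [ 551.1 -124.3  148.6] x [-0.056  0.998  0.001] z [-0.001  0.    -1.   ] yaw x 93.23 F [ 0.9 -1.  -0.1] g 58.2 q [ 0.77  0.54 -0.86  1.86  0.49  0.98  1.32]
turn wz -0.0003 =  1 x -0.0003
final yaw 93.2 shift [ 281.3 -115.3   -1.4] =  6 x [ 46.88 -19.22  -0.23]  horiz 6 x [ 46.88 -19.22]
```

```bash
cat >> h.py <<'E'
def look(tag):
    out={}
    for n in ("top","scene"):
        p,d=grab_frame(n); cv2.imwrite(f"pics/{tag}_{n}.png",p[:,:,::-1]); out[n]=p.astype(int)
    return out
def sticks(im):
    for n in im:
        for r in rects(n,im[n].min(2)>(170 if n=="top" else 165),0.012,50):
            if 60<r[1][1]<95 and 8<r[1][0]<25 and r[0][1]<-200: print("stick",n,*r)
E
python3 - <<'E'
from h import *
im=look("k4"); sticks(im)
cv2.imwrite("pics/k4c.png",cv2.resize(cv2.imread("pics/k4_scene.png")[200:350,170:390],None,fx=3.5,fy=3.5,interpolation=2))
plan(581,-306,100,96.7)
E
```

```text
stick top [ 459.  -406.9] [17.7 81.7] 8.8 [511. 275.]
stick top [ 587.1 -391.9] [17.8 82. ] 6.4 [505. 227.]
stick scene [ 588.  -393.5] [14.4 79.6] 6.6 [163. 383.]
stick scene [ 581.7 -306.7] [14.4 79.1] 6.7 [198. 352.]
stick scene [ 461.2 -408.3] [14.  80.5] 9.1 [119. 350.]
t 16.45 tcp [ 554.9 -124.1  152.8] x [-0.056  0.998 -0.002] z [ 0.009 -0.002 -1.   ] yaw x 93.22 F [ 0.9 -0.1 -0.5] g 57.6 q [ 0.77  0.53 -0.86  1.85  0.49  0.97  1.32]
turn wz -0.0607 =  1 x -0.0607
final yaw 96.7 shift [-183.7    4.7   52.8] =  4 x [-45.92   1.17  13.19]  horiz 4 x [-45.92   1.17]
```

View pics/k4c.png

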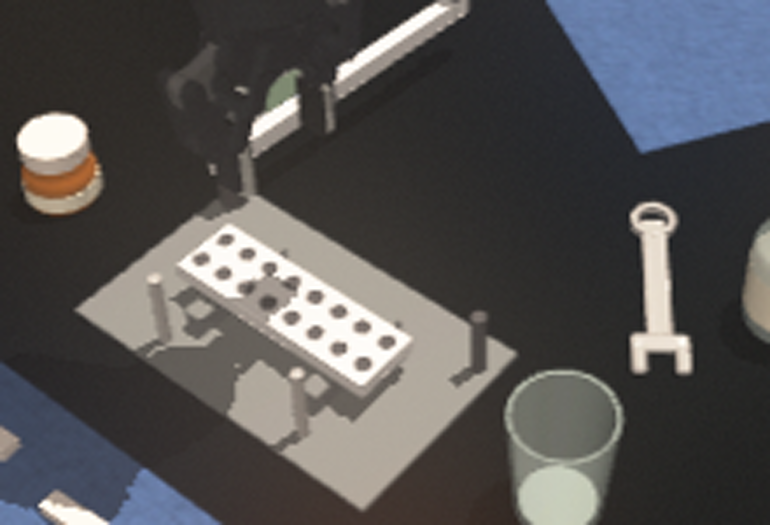

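View pics/k4_top.png

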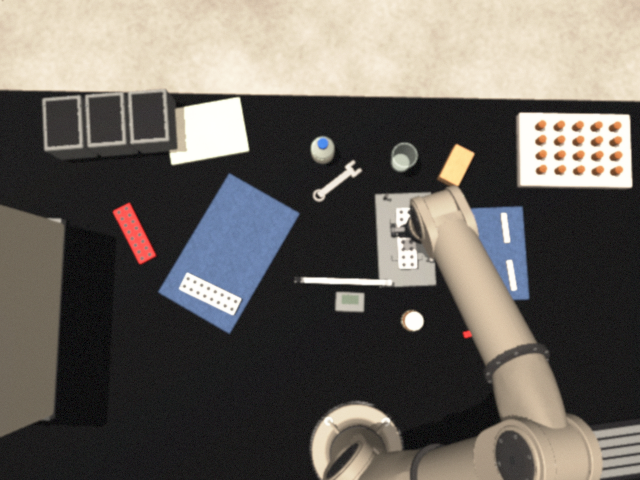

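Run:
```python
from h import *
def S(x,y): return (x+.5)/3.5-.5+170,(y+.5)/3.5-.5+200
P=np.array([ray("scene",*S(*q),.034)[:2]*1000 for q in [(228,224),(178,265),(412,340),(361,384)]])
a=np.radians(3.25); Rr=np.array([[np.cos(a),-np.sin(a)],[np.sin(a),np.cos(a)]])
L=(P-[552.3,-124.5])@Rr
print(L.round(1), L.mean(0)); print("yaw",np.degrees(np.arctan2(*(L[2]-L[0])[::-1])),np.degrees(np.arctan2(*(L[3]-L[1])[::-1])))
```

```text
[[-77.4  22.5]
 [-76.7 -23.8]
 [ 82.7  21.7]
 [ 80.5 -23.7]] [ 2.27754254 -0.82587314]
yaw -0.29501091299698945 0.026626684074938234
```

Emit:
servo_tool(increments=[-46,1.2,0,0,0,-0.061,40,-46,1.2,0,0,0,0,40,-46,1.2,0,0,0,0,40,-46,1.2,50,0,0,0,40,0,0,0,0,0,0,40,0,0,0,0,0,0,40,0,0,0,0,0,0,40,0,0,0,0,0,0,40])

```text
clock: 17.45
tcp_pos: [0.5751, -0.3022, 0.1026]
orientation: [2.084, 2.348, 0.001]
contact_force: [1.5, -0.1, -0.1]
grip_width: 0.0401
```

Run:
```python
from h import *
plan(581,-306,6,96.7)
```

```text
t 17.45 tcp [ 575.1 -302.2  102.6] x [-0.119  0.993 -0.001] z [ 0.001 -0.001 -1.   ] yaw x 96.82 F [ 1.5 -0.1 -0.1] g 40.1 q [ 0.93  0.7  -0.79  1.68  0.58  1.    1.63]
turn wz 0.002 =  1 x 0.002
final yaw 96.7 shift [-4.4  5.4 96.6] =  2 x [-2.21  2.7  48.3 ]  horiz 1 x [-4.43  5.4 ]
```

Emit:
servo_tool(increments=[-4.4,5.4,40,0,0,0.002,40,0,0,35,0,0,0,40,0,0,0,0,0,0,40,0,0,0,0,0,0,40,0,0,0,0,0,0,40,0,0,0,0,0,0,40,0,0,0,0,0,0,40,0,0,0,0,0,0,40])

```text
clock: 18.45
tcp_pos: [0.5803, -0.3071, 0.0267]
orientation: [2.09, 2.345, -0.0]
contact_force: [0.2, -0.0, 0.1]
grip_width: 0.0401
```

Run:
```python
from h import *
plan(581,-306,4,96.7)
p,d=grab_frame("scene"); cv2.imwrite("pics/s5.png",cv2.resize(p[270:430,70:270,::-1],None,fx=3.5,fy=3.5,interpolation=2))
```

```text
t 18.45 tcp [ 580.3 -307.1   26.7] x [-0.115  0.993 -0.   ] z [ 0. -0. -1.] yaw x 96.6 F [ 0.2 -0.   0.1] g 40.1 q [ 0.89  0.8  -0.72  1.7   0.66  0.9   1.58]
turn wz -0.0018 =  1 x -0.0018
final yaw 96.7 shift [ 1.   0.8 22.7] =  1 x [ 1.    0.84 22.74]  horiz 1 x [1.   0.84]
```

View pics/s5.png

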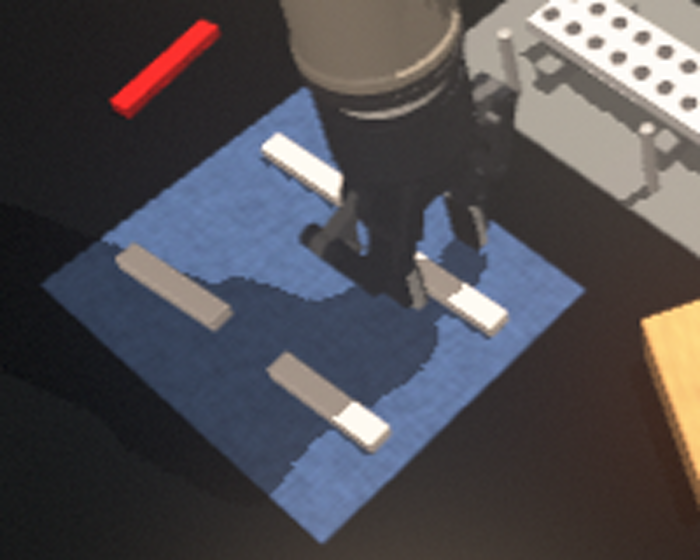

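Emit:
servo_tool(increments=[1,0.8,16,0,0,0,40,0,0,6.5,0,0,0,40,0,0,0,0,0,0,40,0,0,0,0,0,0,5,0,0,0,0,0,0,5,0,0,0,0,0,0,5,0,0,0,0,0,0,5,0,0,0,0,0,0,5], squeeze=40)

```text
clock: 19.5
tcp_pos: [0.5812, -0.306, 0.0044]
orientation: [2.089, 2.345, 0.0]
contact_force: [0.1, 0.6, 3.1]
grip_width: 0.0128
```

Run:
```python
from h import *
st()
```

```text
t 19.5 tcp [ 581.2 -306.     4.4] x [-0.115  0.993 -0.   ] z [ 0.001 -0.    -1.   ] yaw x 96.6 F [0.1 0.6 3.1] g 12.8 q [ 0.87  0.83 -0.7   1.71  0.68  0.87  1.56]
```

Emit:
servo_tool(increments=[0,0,-30,0,0,0,5,0,0,-40,0,0,0,5,0,0,-40,0,0,0.163,5,0,0,0,0,0,0.163,5,0,0,0,0,0,0.163,5,0,0,0,0,0,0.163,5,0,0,0,0,0,0.163,5,0,0,0,0,0,0.163,5])

```text
clock: 20.5
tcp_pos: [0.5806, -0.3058, 0.1137]
orientation: [-2.949, -1.081, 0.001]
contact_force: [-0.2, 0.5, -0.9]
grip_width: 0.0126
```

Emit:
servo_tool(increments=[0,0,0,0,0,0.163,5,0,0,0,0,0,0.163,5,0,0,0,0,0,0.163,5,0,0,0,0,0,0.162,5,0,0,0,0,0,0,5,0,0,0,0,0,0,5,0,0,0,0,0,0,5,0,0,0,0,0,0,5])

```text
clock: 21.5
tcp_pos: [0.5808, -0.306, 0.1139]
orientation: [-3.14, -0.09, 0.0]
contact_force: [0.1, 0.2, -0.6]
grip_width: 0.0126
```

Run:
```python
from h import *
plan(602.2,-121.7,100,3.25)
```

```text
t 21.5 tcp [ 580.8 -306.   113.9] x [ 0.998  0.058 -0.   ] z [-0.  0. -1.] yaw x 3.3 F [ 0.1  0.2 -0.6] g 12.6 q [ 0.69  0.6  -0.42  1.68  0.3   0.92  0.21]
turn wz 0.0009 =  1 x 0.0009
final yaw 3.3 shift [  31.8 -182.8   13.9] =  4 x [  7.94 -45.7    3.48]  horiz 4 x [  7.94 -45.7 ]
```

Emit:
servo_tool(increments=[8,-45.7,0,0,0,0,5,8,-45.7,0,0,0,0,5,8,-45.7,0,0,0,0,5,8,-45.7,0,0,0,0,5,0,0,30,0,0,0,5,0,0,25,0,0,0,5,0,0,0,0,0,0,5,0,0,0,0,0,0,5])

```text
clock: 22.5
tcp_pos: [0.6031, -0.1217, 0.0599]
orientation: [3.14, 0.089, 0.002]
contact_force: [0.3, -0.1, -0.2]
grip_width: 0.0122
```

Run:
```python
from h import *
plan(602.2,-121.7,36.4,3.25)
p,d=grab_frame("scene"); cv2.imwrite("pics/s6.png",cv2.resize(p[200:350,170:390,::-1],None,fx=3.5,fy=3.5,interpolation=2))
```

```text
t 22.5 tcp [ 603.1 -121.7   59.9] x [0.998 0.057 0.001] z [ 0.001 -0.    -1.   ] yaw x 3.26 F [ 0.3 -0.1 -0.2] g 12.2 q [ 0.41  0.62 -0.42  1.81  0.34  0.79 -0.13]
turn wz 0.0002 =  1 x 0.0002
final yaw 3.2 shift [-0.9 -0.1 23.5] =  1 x [-0.92 -0.08 23.5 ]  horiz 1 x [-0.92 -0.08]
```

View pics/s6.png

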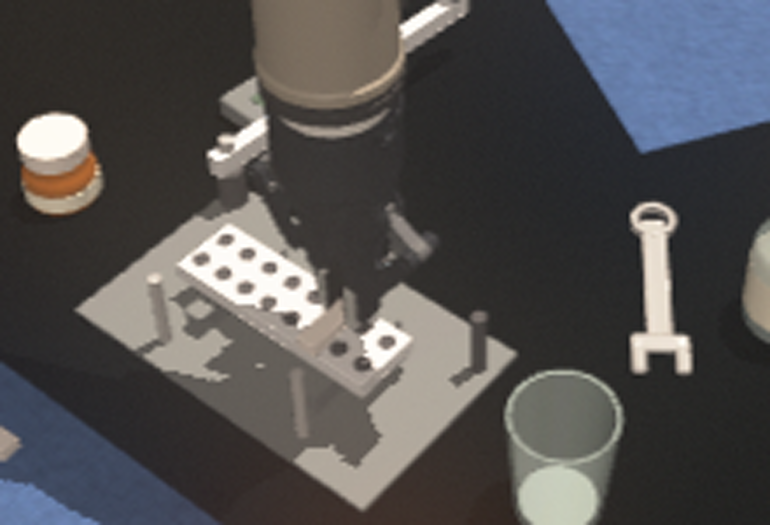

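Emit:
servo_tool(increments=[-0.9,0,15,0,0,0,5,0,0,7.5,0,0,0,5,0,0,1,0,0,0,5,0,0,0.4,0,0,0,5,0,0,0,0,0,0,5,0,0,0,0,0,0,24,0,0,0,0,0,0,24,0,0,0,0,0,0,24])

```text
clock: 23.55
tcp_pos: [0.6014, -0.1216, 0.0347]
orientation: [-3.14, -0.09, 0.001]
contact_force: [-0.1, 0.1, -1.5]
grip_width: 0.024
```

Run:
```python
from h import *
st()
```

```text
t 23.55 tcp [ 601.4 -121.6   34.7] x [ 0.998  0.057 -0.   ] z [-0.  0. -1.] yaw x 3.27 F [-0.1  0.1 -1.5] g 24.0 q [ 0.4   0.65 -0.41  1.82  0.37  0.74 -0.15]
```

Emit:
servo_tool(increments=[0,0,-25,0,0,0,24,0,0,-40,0,0,0,40,0,0,-40,0,0,0,40,0,40,0,0,0,0,40,0,40,0,0,0,0,40,0,40,0,0,0,0,40,0,40,0,0,0,0,40,0,0,0,0,0,0,40])

```text
clock: 24.55
tcp_pos: [0.6095, -0.2865, 0.1393]
orientation: [3.139, 0.079, -0.002]
contact_force: [-0.8, 0.3, 1.0]
grip_width: 0.0399
```

Run:
```python
from h import *
im=look("k7"); sticks(im)
cv2.imwrite("pics/k7c.png",cv2.resize(cv2.imread("pics/k7_scene.png")[200:350,170:390],None,fx=3.5,fy=3.5,interpolation=2))
plan(587.5,-392.7,100,96.5)
plan(455,-307.3,100,96.5)
```

```text
stick top [ 454.4 -306.6] [17.9 81.1] 6.7 [474. 276.]
stick scene [ 455.6 -308.2] [14.3 80.2] 6.4 [160. 318.]
t 24.65 tcp [ 610.5 -281.2  139.7] x [ 0.998  0.056 -0.   ] z [-0.     0.001 -1.   ] yaw x 3.23 F [1. 1. 1.] g 39.7 q [ 0.64  0.6  -0.43  1.62  0.28  0.99  0.17]
turn wz 1.5137 =  9 x 0.1682
final yaw -83.5 shift [108.1  35.5  39.7] =  3 x [36.04 11.82 13.22]  horiz 3 x [36.04 11.82]
t 24.65 tcp [ 610.5 -281.2  139.7] x [ 0.998  0.056 -0.   ] z [-0.     0.001 -1.   ] yaw x 3.23 F [1. 1. 1.] g 39.7 q [ 0.64  0.6  -0.43  1.62  0.28  0.99  0.17]
turn wz 1.5137 =  9 x 0.1682
final yaw -83.5 shift [  8.3 157.4  39.7] =  3 x [ 2.76 52.48 13.22]  horiz 3 x [ 2.76 52.48]
```

View pics/k7c.png

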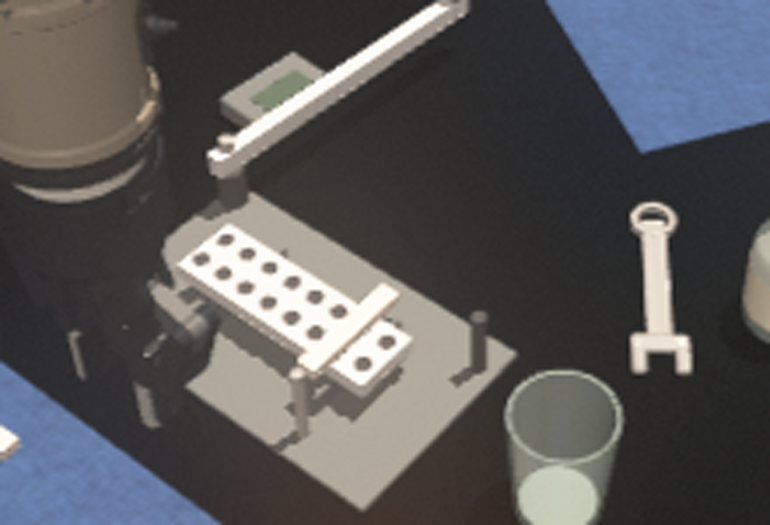

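View pics/k7_top.png

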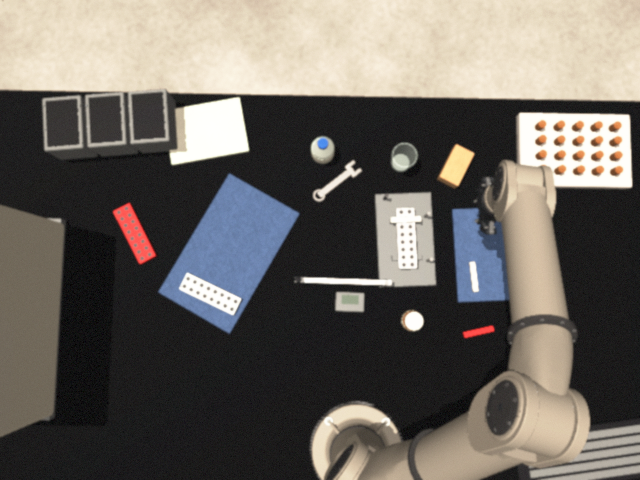

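Run:
```python
import cv2
a=cv2.imread("pics/k7_top.png")[185:295,370:440]
cv2.imwrite("pics/k7d.png",cv2.resize(a,None,fx=7,fy=5.4,interpolation=2) if 0 else cv2.resize(a,None,fx=5.4,fy=5.4,interpolation=2))
```

```text
(no output)
```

View pics/k7d.png

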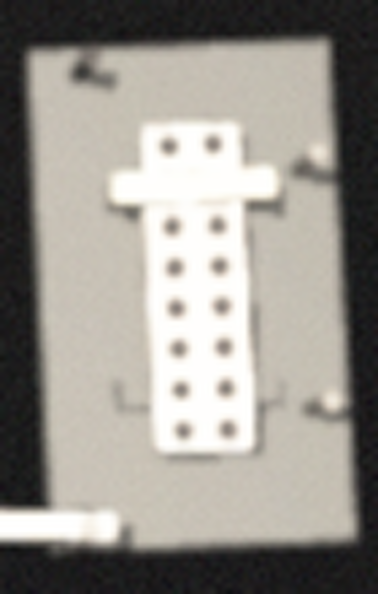

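```bash
cat >> h.py <<'E'
def rk(P,c=(552.3,-124.5),a=3.25):
    a=np.radians(a); return (np.array(P)[...,:2]-c)@np.array([[np.cos(a),-np.sin(a)],[np.sin(a),np.cos(a)]])
def rw(x,y,c=(552.3,-124.5),a=3.25):
    a=np.radians(a); return np.array([c[0]+x*np.cos(a)-y*np.sin(a),c[1]+x*np.sin(a)+y*np.cos(a)])
E
python3 - <<'E'
from h import *
def T(x,y): return (x+.5)/5.4-.5+370,(y+.5)/5.4-.5+185
for pts,z in (([(141,123),(240,122),(256,451),(157,453)],.034),([(110,171),(280,166),(280,200),(110,205)],.044),([(26,47),(330,38),(357,540)],.004)):
    L=rk([ray("top",*T(*q),z)*1000 for q in pts]); print(L.round(1).tolist(),L.mean(0).round(1))
E
```

```text
[[81.5, 24.8], [80.0, -23.8], [-81.7, -22.7], [-80.7, 25.5]] [-0.2  1. ]
[[57.0, 42.5], [56.1, -40.5], [39.5, -39.6], [40.4, 43.3]] [48.2  1.4]
[[126.8, 76.6], [125.2, -76.2], [-126.4, -75.0]] [ 41.8 -24.9]
```

Emit:
servo_tool(increments=[0,0,0,0,0,0.168,40,0,0,0,0,0,0.168,40,0,0,0,0,0,0.168,40,0,0,0,0,0,0.168,40,0,0,0,0,0,0.168,40,0,0,0,0,0,0.168,40,0,0,0,0,0,0.168,40,0,0,0,0,0,0.168,40])

```text
clock: 25.65
tcp_pos: [0.6111, -0.2789, 0.14]
orientation: [-2.51, 1.888, 0.001]
contact_force: [-0.4, -0.0, 0.0]
grip_width: 0.0399
```

Emit:
servo_tool(increments=[0,0,0,0,0,0.168,40,2.7,52.5,0,0,0,0,40,2.7,52.5,0,0,0,0,40,2.7,52.5,0,0,0,0,40,0,0,40,0,0,0,40,0,0,40,0,0,0,40,0,0,30,0,0,0,40,0,0,0,0,0,0,40])

```text
clock: 26.65
tcp_pos: [0.4541, -0.305, 0.0283]
orientation: [2.349, -2.086, -0.008]
contact_force: [0.1, -0.2, 1.2]
grip_width: 0.0397
```

Run:
```python
from h import *
im=look("k8")
cv2.imwrite("pics/k8c.png",cv2.resize(cv2.imread("pics/k8_scene.png")[250:430,70:300],None,fx=3.4,fy=3.4,interpolation=2))
sticks(im)
plan(455,-307.4,4,96.6)
```

```text
stick top [ 587.1 -391.9] [17.8 82. ] 6.4 [505. 227.]
stick scene [ 588.  -393.5] [14.4 79.6] 6.6 [163. 383.]
t 26.75 tcp [ 456.  -306.7   30.8] x [ 0.117 -0.993 -0.   ] z [ 0.001  0.    -1.   ] yaw x -83.27 F [ 0.4 -0.   0.3] g 39.9 q [ 0.53  0.55 -0.07  2.    0.06  0.6  -1.03]
turn wz 0.0023 =  1 x 0.0023
final yaw -83.4 shift [ 0.6  1.  26.8] =  1 x [ 0.59  1.04 26.8 ]  horiz 1 x [0.59 1.04]
```

View pics/k8c.png

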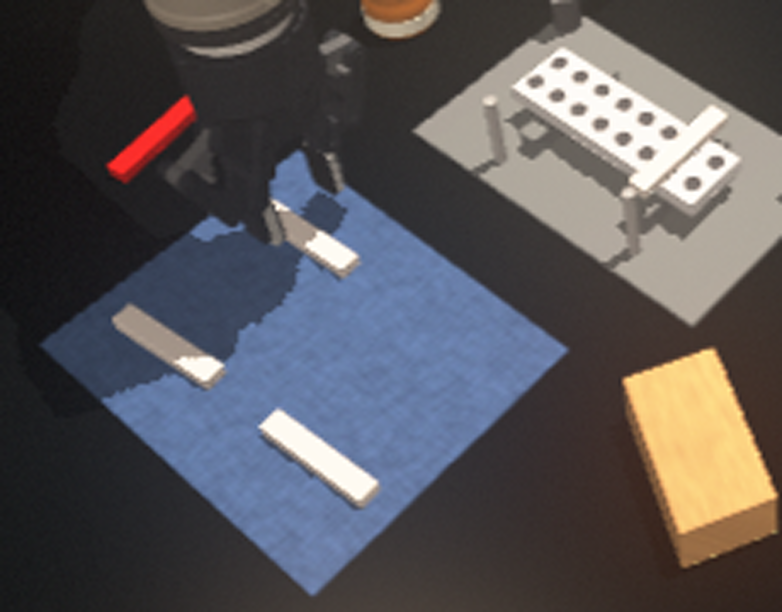

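Emit:
servo_tool(increments=[0.6,1,16,0,0,0,40,0,0,10.5,0,0,0,40,0,0,0,0,0,0,40,0,0,0,0,0,0,5,0,0,0,0,0,0,5,0,0,0,0,0,0,5,0,0,0,0,0,0,5,0,0,0,0,0,0,5], squeeze=40)

```text
clock: 27.75
tcp_pos: [0.4546, -0.3085, 0.004]
orientation: [-2.346, 2.089, -0.001]
contact_force: [-0.5, 0.3, 4.7]
grip_width: 0.0125
```

Run:
```python
from h import *
st()
```

```text
t 27.75 tcp [ 454.6 -308.5    4. ] x [ 0.115 -0.993  0.   ] z [ 0.001 -0.    -1.   ] yaw x -83.37 F [-0.5  0.3  4.7] g 12.5 q [ 0.53  0.59 -0.06  2.01  0.07  0.54 -1.03]
```

Emit:
servo_tool(increments=[0,0,-30,0,0,0,5,0,0,-40,0,0,0,5,0,0,-40,0,0,-0.151,5,0,0,0,0,0,-0.151,5,0,0,0,0,0,-0.151,5,0,0,0,0,0,-0.151,5,0,0,0,0,0,-0.151,5,0,0,0,0,0,-0.151,5])

```text
clock: 28.75
tcp_pos: [0.4538, -0.3081, 0.1132]
orientation: [-3.026, 0.844, 0.001]
contact_force: [0.1, -0.9, 0.5]
grip_width: 0.0125
```

Emit:
servo_tool(increments=[0,0,0,0,0,-0.151,5,0,0,0,0,0,-0.151,5,0,0,0,0,0,-0.151,5,0,0,0,0,0,-0.151,5,0,0,0,0,0,0,5,0,0,0,0,0,0,5,0,0,0,0,0,0,5,0,0,0,0,0,0,5])

```text
clock: 29.75
tcp_pos: [0.4543, -0.3082, 0.1136]
orientation: [3.14, 0.085, -0.0]
contact_force: [1.3, -0.0, -0.4]
grip_width: 0.0123
```

Run:
```python
from h import *
plan(*rw(-50,0),110,3.25)
```

```text
t 29.75 tcp [ 454.3 -308.2  113.6] x [ 0.999  0.054 -0.   ] z [-0. -0. -1.] yaw x 3.12 F [ 1.3 -0.  -0.4] g 12.3 q [ 0.83  0.45 -0.43  1.94  0.26  0.8   0.31]
turn wz -0.0024 =  1 x -0.0024
final yaw 3.2 shift [  58.3 -177.9    3.6] =  4 x [ 14.56 -44.46   0.9 ]  horiz 4 x [ 14.56 -44.46]
```

Emit:
servo_tool(increments=[14.6,-44.5,0,0,0,-0.002,5,14.6,-44.5,0,0,0,0,5,14.6,-44.5,0,0,0,0,5,14.6,-44.5,0,0,0,0,5,0,0,30,0,0,0,5,0,0,25,0,0,0,5,0,0,0,0,0,0,5,0,0,0,0,0,0,5])

```text
clock: 30.75
tcp_pos: [0.5031, -0.1274, 0.0594]
orientation: [3.14, 0.089, 0.001]
contact_force: [0.4, -0.2, 0.1]
grip_width: 0.0126
```

Run:
```python
from h import *
plan(*rw(-50,0),36,3.25)
```

```text
t 30.75 tcp [ 503.1 -127.4   59.4] x [0.998 0.057 0.001] z [ 0.001 -0.    -1.   ] yaw x 3.24 F [ 0.4 -0.2  0.1] g 12.6 q [ 0.48  0.5  -0.44  2.04  0.34  0.67 -0.12]
turn wz -0.0001 =  1 x -0.0001
final yaw 3.2 shift [-0.7 -0.1 23.4] =  1 x [-0.69 -0.09 23.36]  horiz 1 x [-0.69 -0.09]
```

Emit:
servo_tool(increments=[-0.7,0,15,0,0,0,5,0,0,7.5,0,0,0,5,0,0,1,0,0,0,5,0,0,0.4,0,0,0,5,0,0,0,0,0,0,5,0,0,0,0,0,0,24,0,0,0,0,0,0,24,0,0,0,0,0,0,24])

```text
clock: 31.75
tcp_pos: [0.5017, -0.1273, 0.0344]
orientation: [-3.14, -0.089, 0.0]
contact_force: [0.0, 0.2, -0.7]
grip_width: 0.0241
```

Run:
```python
from h import *
st()
```

```text
t 31.75 tcp [ 501.7 -127.3   34.4] x [ 0.998  0.057 -0.   ] z [-0.  0. -1.] yaw x 3.26 F [ 0.   0.2 -0.7] g 24.1 q [ 0.46  0.54 -0.42  2.05  0.37  0.62 -0.15]
```

Emit:
servo_tool(increments=[0,0,-25,0,0,0,24,0,0,-45,0,0,0,60,0,0,-45,0,0,0,60,0,-50,0,0,0,0,60,0,-55,0,0,0,0,60,0,-55,0,0,0,0,60,0,-55,0,0,0,0,60,0,-55,0,0,0,0,60])

```text
clock: 32.75
tcp_pos: [0.4862, 0.1438, 0.1496]
orientation: [3.14, 0.089, 0.0]
contact_force: [-0.4, 0.7, 0.4]
grip_width: 0.0601
```

Run:
```python
from h import *
im=look("k9"); 
cv2.imwrite("pics/k9c.png",cv2.resize(cv2.imread("pics/k9_scene.png")[200:350,170:390],None,fx=3.5,fy=3.5,interpolation=2))
for n in im:
    for r in rects(n,im[n].min(2)>170,.016):
        if 150<r[1][1]<175: print(n,*r)
plan(399,392.2,150,155.4)
```

```text
top [397.4 393.7] [ 51.5 162.7] 65.4 [210. 293.]
t 32.85 tcp [485.4 149.7 150.3] x [0.998 0.067 0.001] z [ 0.001  0.004 -1.   ] yaw x 3.83 F [ 0.  -0.4  0. ] g 59.9 q [ 0.09  0.37 -0.61  2.    0.27  0.85 -0.6 ]
turn wz 0.4961 =  3 x 0.1654
final yaw -24.6 shift [-179.5 -184.5    0.3] =  5 x [-35.9  -36.9    0.06]  horiz 5 x [-35.9 -36.9]
```

View pics/k9c.png

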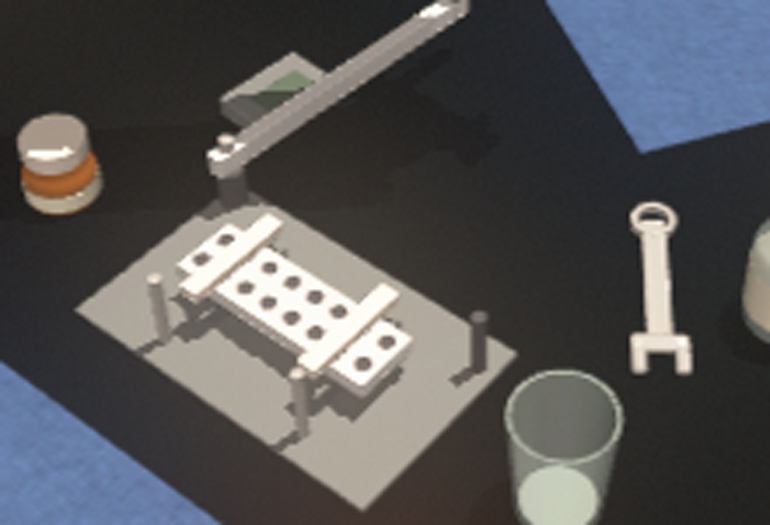

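View pics/k9_top.png

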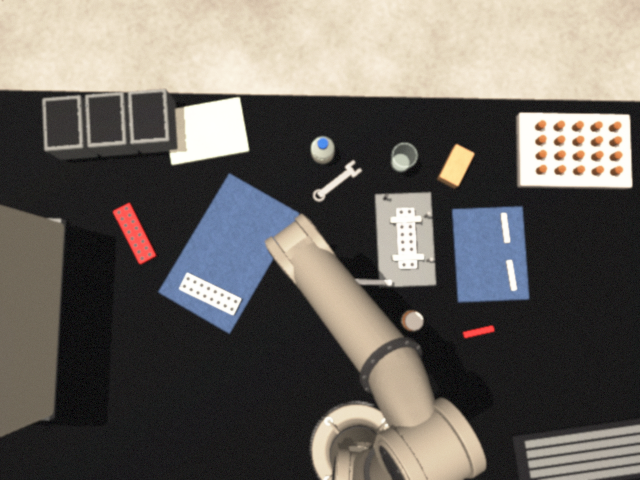

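Emit:
servo_tool(increments=[0,0,0,0,0,0.165,60,0,0,0,0,0,0.165,60,0,0,0,0,0,0.166,60,-36,-37,0,0,0,0,60,-36,-37,0,0,0,0,60,-36,-37,0,0,0,0,60,-36,-37,0,0,0,0,60,-36,-37,0,0,0,0,60])

```text
clock: 33.85
tcp_pos: [0.4018, 0.3871, 0.1495]
orientation: [3.066, -0.685, 0.0]
contact_force: [0.9, 0.3, -0.4]
grip_width: 0.0603
```

Run:
```python
from h import *
plan(399,392.2,40,155.4)
```

```text
t 33.85 tcp [401.8 387.1 149.5] x [ 0.905 -0.426  0.   ] z [-0. -0. -1.] yaw x -25.19 F [ 0.9  0.3 -0.4] g 60.3 q [-0.44  0.44 -0.56  1.89  0.29  0.9  -1.58]
turn wz -0.0103 =  1 x -0.0103
final yaw -24.6 shift [ -4.7  -3.5 109.5] =  2 x [-2.34 -1.73 54.73]  horiz 1 x [-4.68 -3.46]
```

Emit:
servo_tool(increments=[-4.7,-3.5,40,0,0,-0.01,60,0,0,40,0,0,0,60,0,0,40,0,0,0,60,0,0,12,0,0,0,60,0,0,0,0,0,0,60,0,0,0,0,0,0,60,0,0,0,0,0,0,60,0,0,0,0,0,0,60])

```text
clock: 34.85
tcp_pos: [0.3998, 0.3917, 0.0186]
orientation: [-3.068, 0.669, -0.001]
contact_force: [-0.3, -0.2, -0.5]
grip_width: 0.06
```

Run:
```python
from h import *
plan(399,392.2,0.8,155.4)
p,d=grab_frame("scene"); cv2.imwrite("pics/s10.png",cv2.resize(p[100:260,260:480,::-1],None,fx=3.5,fy=3.5))
```

```text
t 34.85 tcp [399.8 391.7  18.6] x [ 0.909 -0.416  0.001] z [ 0.001  0.001 -1.   ] yaw x -24.59 F [-0.3 -0.2 -0.5] g 60.0 q [-0.53  0.62 -0.46  1.96  0.44  0.66 -1.7 ]
turn wz 0.0002 =  1 x 0.0002
final yaw -24.6 shift [-1.  -0.1 17.8] =  1 x [-0.99 -0.13 17.78]  horiz 1 x [-0.99 -0.13]
```

View pics/s10.png

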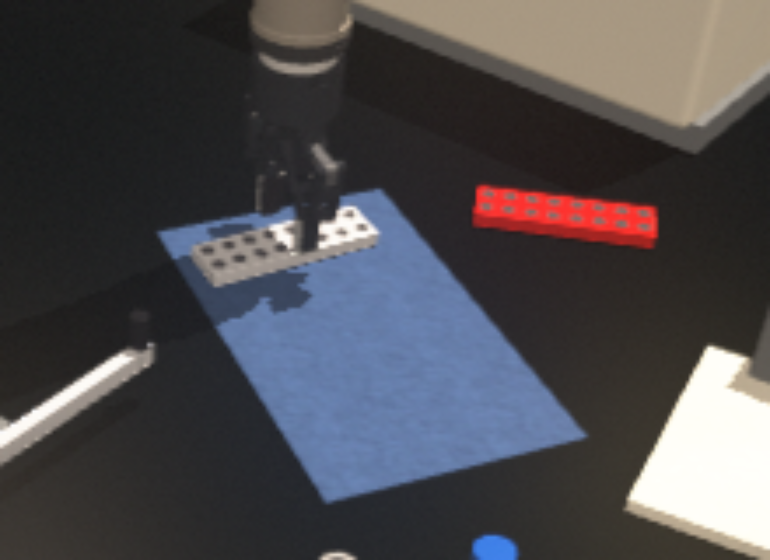

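Emit:
servo_tool(increments=[-1,0,10,0,0,0,60,0,0,7.5,0,0,0,60,0,0,0,0,0,0,60,0,0,0,0,0,0,40,0,0,0,0,0,0,40,0,0,0,0,0,0,40,0,0,0,0,0,0,40,0,0,0,0,0,0,40], squeeze=60)

```text
clock: 35.9
tcp_pos: [0.3985, 0.3919, 0.0003]
orientation: [-3.069, 0.669, -0.0]
contact_force: [-0.1, 0.6, -0.2]
grip_width: 0.0465
```

Run:
```python
from h import *
plan(*rw(0,0),150,3.25+90)
```

```text
t 35.9 tcp [3.985e+02 3.919e+02 3.000e-01] x [ 0.909 -0.416 -0.   ] z [ 0.  0. -1.] yaw x -24.58 F [-0.1  0.6 -0.2] g 46.5 q [-0.54  0.65 -0.45  1.96  0.46  0.63 -1.72]
turn wz 1.0851 =  7 x 0.155
final yaw -86.8 shift [ 524.2 -124.3 -149.7] =  11 x [ 47.66 -11.3  -13.61]  horiz 10 x [ 52.42 -12.43]
```

Emit:
servo_tool(increments=[0,0,-20,0,0,0,40,0,0,-45,0,0,0,40,0,0,-45,0,0,0.155,40,0,0,-40,0,0,0.155,40,0,0,0,0,0,0.155,40,0,0,0,0,0,0.155,40,0,0,0,0,0,0.155,40,0,0,0,0,0,0.155,40])

```text
clock: 36.9
tcp_pos: [0.3982, 0.3917, 0.1514]
orientation: [-2.439, 1.98, 0.0]
contact_force: [0.8, 1.3, -2.0]
grip_width: 0.0462
```

Run:
```python
from h import *
plan(*rw(0,0),150,3.25+90)
```

```text
t 36.9 tcp [398.2 391.7 151.4] x [ 0.205 -0.979 -0.   ] z [ 0.     0.001 -1.   ] yaw x -78.14 F [ 0.8  1.3 -2. ] g 46.2 q [-0.61  0.4  -0.35  1.89  0.18  0.87 -2.41]
turn wz 0.1502 =  1 x 0.1502
final yaw -86.8 shift [ 524.1 -124.6    1.4] =  10 x [ 52.41 -12.46   0.14]  horiz 10 x [ 52.41 -12.46]
```

Emit:
servo_tool(increments=[0,0,0,0,0,0.15,40,52.4,-12.5,0,0,0,0,40,52.4,-12.5,0,0,0,0,40,52.4,-12.5,0,0,0,0,40,52.4,-12.5,0,0,0,0,40,52.4,-12.5,0,0,0,0,40,52.4,-12.5,0,0,0,0,40,52.4,-12.5,0,0,0,0,40])

```text
clock: 37.9
tcp_pos: [0.5087, 0.0296, 0.1515]
orientation: [-2.289, 2.15, -0.001]
contact_force: [0.7, 0.9, -2.2]
grip_width: 0.0466
```

Run:
```python
from h import *
plan(*rw(0,0),150,3.25+90)
```

```text
t 37.9 tcp [508.7  29.6 151.5] x [ 0.062 -0.998 -0.001] z [ 0.001  0.001 -1.   ] yaw x -86.43 F [ 0.7  0.9 -2.2] g 46.6 q [-0.02  0.31 -0.19  2.01  0.08  0.82 -1.77]
turn wz 0.0056 =  1 x 0.0056
final yaw -86.7 shift [156.4 -34.8   1.5] =  3 x [ 52.12 -11.61   0.5 ]  horiz 3 x [ 52.12 -11.61]
```

Emit:
servo_tool(increments=[52,-11.6,0,0,0,0.0055,40,52,-11.6,0,0,0,0,40,52,-11.6,0,0,0,0,40,0,0,40,0,0,0,40,0,0,35,0,0,0,40,0,0,0,0,0,0,40,0,0,0,0,0,0,40,0,0,0,0,0,0,40])

```text
clock: 38.9
tcp_pos: [0.5536, -0.1227, 0.0772]
orientation: [-2.282, 2.156, -0.004]
contact_force: [-0.0, -0.6, -2.4]
grip_width: 0.0464
```

Run:
```python
from h import *
plan(*rw(0,0),42.3,3.25+90)
im=look("k11")
cv2.imwrite("pics/k11c.png",cv2.resize(cv2.imread("pics/k11_scene.png")[200:350,170:390],None,fx=3.5,fy=3.5,interpolation=2))
```

```text
t 38.9 tcp [ 553.6 -122.7   77.2] x [ 0.056 -0.998  0.001] z [ 0.003 -0.    -1.   ] yaw x -86.76 F [-0.  -0.6 -2.4] g 46.4 q [ 0.2   0.5  -0.12  1.94  0.09  0.71 -1.48]
turn wz -0.0002 =  1 x -0.0002
final yaw -86.7 shift [ 1.8  1.4 34.9] =  1 x [ 1.77  1.37 34.91]  horiz 1 x [1.77 1.37]
```

View pics/k11c.png

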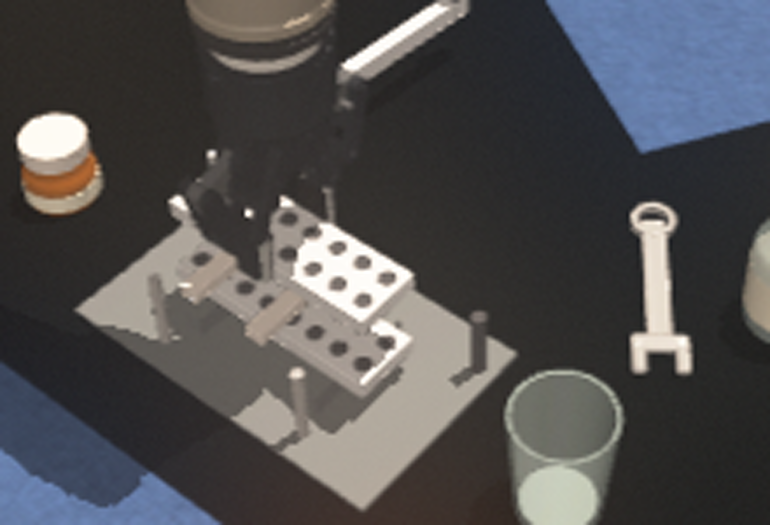

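Run:
```python
from h import *
plan(525,310,77,None)
```

```text
t 39.0 tcp [ 553.2 -122.7   76.7] x [ 0.056 -0.998  0.   ] z [ 0.002 -0.    -1.   ] yaw x -86.77 F [ 0.7 -0.  -2.1] g 46.8 q [ 0.2   0.5  -0.12  1.94  0.09  0.71 -1.48]
final yaw -86.8 shift [-4.336e+02  3.700e+00 -3.000e-01] =  8 x [-5.42e+01  4.70e-01 -4.00e-02]  horiz 8 x [-54.2    0.47]
```

View pics/k11_top.png

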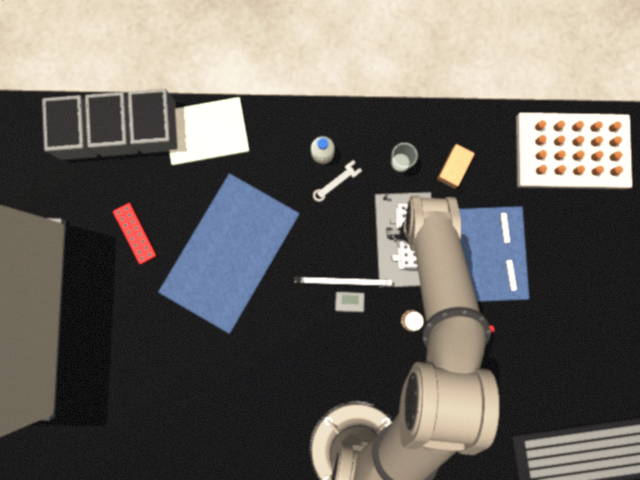

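Emit:
servo_tool(increments=[0,0,-35,0,0,0,40,0,0,-35,0,0,0,40,-54,0.5,0,0,0,0,40,-54,0.5,0,0,0,0,40,-54,0.5,0,0,0,0,40,-54,0.5,0,0,0,0,40,-54,0.5,0,0,0,0,40,-54,0.5,0,0,0,0,40])

```text
clock: 40.0
tcp_pos: [0.531, 0.2024, 0.1461]
orientation: [-2.282, 2.157, -0.001]
contact_force: [0.8, -0.1, -1.4]
grip_width: 0.0468
```

Emit:
servo_tool(increments=[-54,0.5,0,0,0,0,40,-54,0.5,0,0,0,0,40,0,0,45,0,0,0,40,0,0,45,0,0,0,40,0,0,30,0,0,0,40,0,0,15,0,0,0,40,0,0,0,0,0,0,40,0,0,0,0,0,0,40])

```text
clock: 41.0
tcp_pos: [0.525, 0.3091, 0.0117]
orientation: [-2.281, 2.157, -0.001]
contact_force: [-0.0, 0.7, -1.8]
grip_width: 0.0464
```

Run:
```python
from h import *
plan(525,310,0.6,None)
```

```text
t 41.0 tcp [525.  309.1  11.7] x [ 0.056 -0.998 -0.001] z [ 0.002  0.001 -1.   ] yaw x -86.78 F [-0.   0.7 -1.8] g 46.4 q [-0.49  0.65 -0.2   1.85  0.2   0.65 -2.32]
final yaw -86.8 shift [-0.9 -0.  11.1] =  1 x [-0.89 -0.05 11.13]  horiz 1 x [-0.89 -0.05]
```

Emit:
servo_tool(increments=[0,0,7,0,0,0,40,0,0,4,0,0,0,40,0,0,0.6,0,0,0,40,0,0,0,0,0,0,60,0,0,0,0,0,0,60,0,0,0,0,0,0,60,0,0,-30,0,0,0,60,0,0,-50,0,0,0,60])

```text
clock: 42.0
tcp_pos: [0.5226, 0.3076, 0.0777]
orientation: [2.28, -2.155, -0.002]
contact_force: [0.7, 0.8, 0.6]
grip_width: 0.0602
```

Run:
```python
from h import *
st()
im=look("k12")
cv2.imwrite("pics/k12c.png",cv2.resize(cv2.imread("pics/k12_scene.png")[200:350,170:390],None,fx=3.5,fy=3.5,interpolation=2))
cv2.imwrite("pics/k12d.png",cv2.resize(cv2.imread("pics/k12_top.png")[185:295,370:440],None,fx=5.4,fy=5.4,interpolation=2))
```

```text
t 42.0 tcp [522.6 307.6  77.7] x [ 0.056 -0.998  0.002] z [-0.004 -0.002 -1.   ] yaw x -86.76 F [0.7 0.8 0.6] g 60.2 q [-0.47  0.56 -0.22  1.83  0.17  0.78 -2.29]
```

View pics/k12c.png

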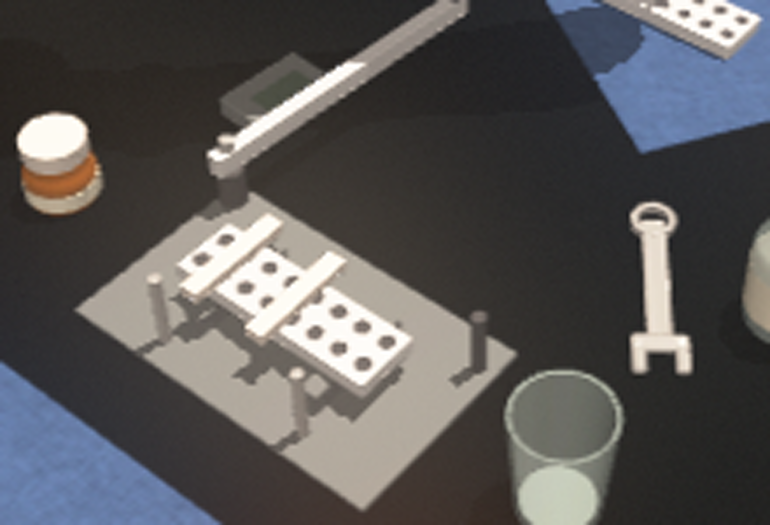

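View pics/k12d.png

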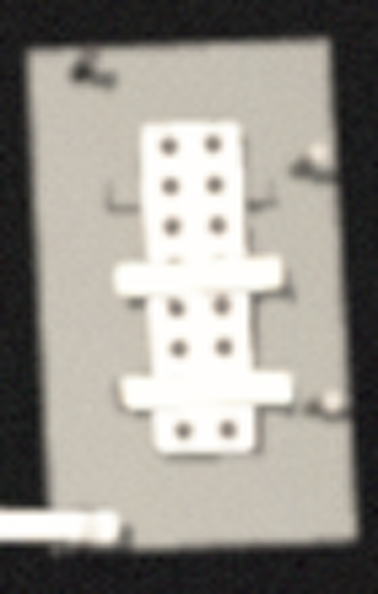

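View pics/k12_scene.png

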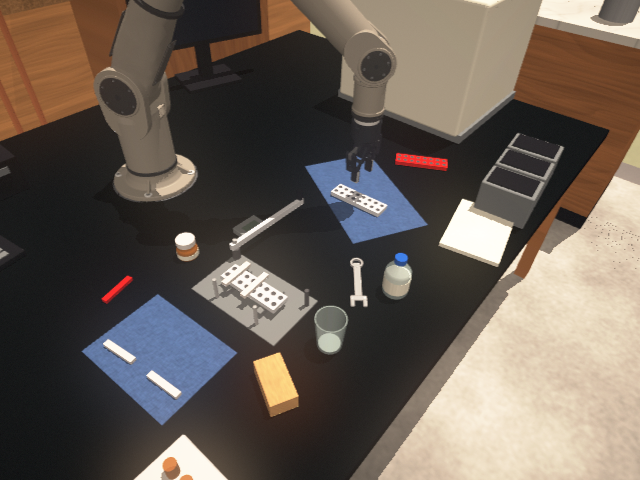

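Run:
```python
from h import *
def T(x,y): return (x+.5)/5.4-.5+370,(y+.5)/5.4-.5+185
for pts,z in (([(141,123),(240,122),(256,451),(157,453)],.034),([(114,263),(284,257),(284,290),(114,298)],.044),([(120,377),(293,373),(293,405),(122,411)],.044)):
    W=np.array([ray("top",*T(*q),z)*1000 for q in pts]); L=rk(W); print(L.round(1).tolist(),L.mean(0).round(1),W.mean(0).round(1), "cross yaw",np.degrees(np.arctan2(*(W[0]-W[1])[1::-1])),np.degrees(np.arctan2(*(W[3]-W[2])[1::-1])))
def S(x,y): return (x+.5)/3.5-.5+170,(y+.5)/3.5-.5+200
W=np.array([ray("scene",*S(*q),.044)*1000 for q in [(330,251),(347,263),(265,341),(247,326)]]);print(rk(W).round(1).tolist(),rk(W).mean(0),W.mean(0))
plan(*rw(5,0.5),150,3.25)
```

```text
[[81.5, 24.8], [80.0, -23.8], [-81.7, -22.7], [-80.7, 25.5]] [-0.2  1. ] [ 552.  -123.5   34. ] cross yaw 91.52320083046807 92.04862713695475
[[11.9, 42.9], [11.5, -39.9], [-4.6, -39.0], [-5.1, 43.7]] [3.4 1.9] [ 555.6 -122.4   44. ] cross yaw 92.94999364046137 93.6179392735475
[[-43.7, 42.8], [-45.2, -41.1], [-60.7, -40.2], [-60.2, 42.7]] [-52.4   1.1] [ 499.9 -126.4   44. ] cross yaw 92.22944807804772 92.90837795232686
[[-1.1, 39.7], [14.5, 38.6], [18.0, -40.7], [1.0, -38.9]] [ 8.10974443 -0.29849963] [ 560.41362407 -124.33825553   44.        ]
t 42.1 tcp [527.  310.7  83.7] x [ 0.056 -0.998 -0.005] z [ 0.007  0.005 -1.   ] yaw x -86.79 F [1.5 1.  0.7] g 60.0 q [-0.47  0.55 -0.22  1.82  0.17  0.78 -2.29]
turn wz 1.5702 =  9 x 0.1745
final yaw -176.8 shift [  -5.6 -435.5  -66.3] =  9 x [ -0.62 -48.39  -7.36]  horiz 8 x [ -0.69 -54.43]
```

Emit:
servo_tool(increments=[0,0,-40,0,0,-0.1745,40,0,0,-27,0,0,-0.1745,40,0,0,0,0,0,-0.1745,40,0,0,0,0,0,-0.1745,40,0,0,0,0,0,-0.1745,40,0,0,0,0,0,-0.1745,40,0,0,0,0,0,-0.1745,40,0,0,0,0,0,-0.1745,40])

```text
clock: 43.1
tcp_pos: [0.5238, 0.3082, 0.145]
orientation: [3.136, -0.177, -0.001]
contact_force: [-0.4, -0.2, -1.2]
grip_width: 0.0401
```

Emit:
servo_tool(increments=[0,0,0,0,0,-0.1745,40,0.7,54.4,0,0,0,0,40,0.7,54.4,0,0,0,0,40,0.7,54.4,0,0,0,0,40,0.7,54.4,0,0,0,0,40,0.7,54.4,0,0,0,0,40,0.7,54.4,0,0,0,0,40,0.7,54.4,0,0,0,0,40])

```text
clock: 44.1
tcp_pos: [0.55, -0.0733, 0.1453]
orientation: [-3.14, -0.088, 0.0]
contact_force: [0.6, 0.3, 0.6]
grip_width: 0.0396
```

Run:
```python
from h import *
plan(*rw(5,0.5),36.2,3.25)
```

```text
t 44.1 tcp [550.  -73.3 145.3] x [ 0.998  0.056 -0.   ] z [-0.  0. -1.] yaw x 3.2 F [0.6 0.3 0.6] g 39.6 q [ 0.46  0.44 -0.55  1.9   0.29  0.89 -0.18]
turn wz -0.0008 =  1 x -0.0008
final yaw 3.3 shift [  4.4  50.7 109.1] =  3 x [ 1.47 16.91 36.36]  horiz 1 x [ 4.42 50.72]
```

Emit:
servo_tool(increments=[4.4,50.7,0,0,0,0,36,0,0,45,0,0,0,36,0,0,35,0,0,0,36,0,0,0,0,0,0,36,0,0,0,0,0,0,36,0,0,0,0,0,0,36,0,0,0,0,0,0,36,0,0,0,0,0,0,36])

```text
clock: 45.1
tcp_pos: [0.5577, -0.1219, 0.0663]
orientation: [3.14, 0.088, 0.002]
contact_force: [-0.7, -1.0, -0.7]
grip_width: 0.036
```

Run:
```python
from h import *
plan(*rw(5,0.5),36.6,3.25)
p,d=grab_frame("scene"); cv2.imwrite("pics/s13.png",cv2.resize(p[200:350,170:390,::-1],None,fx=3.5,fy=3.5,interpolation=2))
```

```text
t 45.1 tcp [ 557.7 -121.9   66.3] x [0.998 0.056 0.001] z [ 0.001 -0.    -1.   ] yaw x 3.2 F [-0.7 -1.  -0.7] g 36.0 q [ 0.48  0.56 -0.49  1.91  0.37  0.76 -0.16]
turn wz -0.0008 =  1 x -0.0008
final yaw 3.2 shift [-0.5  1.7 29.7] =  1 x [-0.55  1.74 29.65]  horiz 1 x [-0.55  1.74]
```

View pics/s13.png

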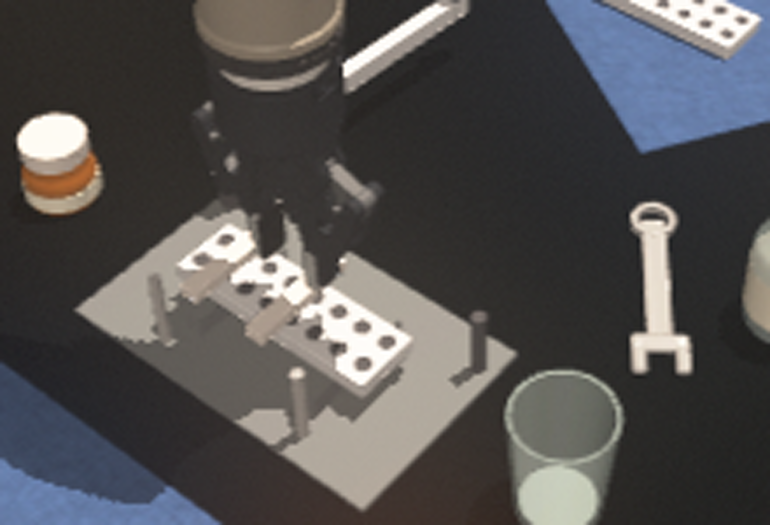

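Emit:
servo_tool(increments=[-0.5,1.7,20,0,0,0,36,0,0,9,0,0,0,36,0,0,0,0,0,0,36,0,0,0,0,0,0,5,0,0,0,0,0,0,5,0,0,0,0,0,0,5,0,0,0,0,0,0,5,0,0,0,0,0,0,5], squeeze=40)

```text
clock: 46.15
tcp_pos: [0.5571, -0.1237, 0.0369]
orientation: [3.14, 0.088, 0.001]
contact_force: [-1.2, 0.6, 1.8]
grip_width: 0.0122
```

Run:
```python
from h import *
plan(*rw(50,0),60,3.25)
```

```text
t 46.15 tcp [ 557.1 -123.7   36.9] x [0.998 0.056 0.   ] z [ 0. -0. -1.] yaw x 3.2 F [-1.2  0.6  1.8] g 12.2 q [ 0.47  0.61 -0.46  1.92  0.41  0.7  -0.19]
turn wz -0.0008 =  1 x -0.0008
final yaw 3.2 shift [ 45.1   0.6 -23.1] =  1 x [ 45.11   0.57 -23.13]  horiz 1 x [45.11  0.57]
```

Emit:
servo_tool(increments=[0,0,-25,0,0,0,5,0,0,0,0,0,0,5,22.5,0.3,0,0,0,0,5,22.5,0.3,0,0,0,0,5,0,0,0,0,0,0,5,0,0,15,0,0,0,5,0,0,0,0,0,0,5,0,0,0,0,0,0,5])

```text
clock: 47.15
tcp_pos: [0.6012, -0.1218, 0.0462]
orientation: [-3.14, -0.088, 0.002]
contact_force: [0.4, 0.3, -0.4]
grip_width: 0.0126
```

Run:
```python
from h import *
plan(*rw(50,0),36.9,3.25)
```

```text
t 47.15 tcp [ 601.2 -121.8   46.2] x [ 0.998  0.056 -0.001] z [-0.001  0.    -1.   ] yaw x 3.2 F [ 0.4  0.3 -0.4] g 12.6 q [ 0.44  0.65 -0.47  1.82  0.4   0.77 -0.18]
turn wz -0.0008 =  1 x -0.0008
final yaw 3.3 shift [ 1.  -0.   9.3] =  1 x [ 1.05 -0.04  9.28]  horiz 1 x [ 1.05 -0.04]
```

Emit:
servo_tool(increments=[1,0,7,0,0,0,5,0,0,2,0,0,0,5,0,0,0.6,0,0,0,5,0,0,0,0,0,0,5,0,0,0,0,0,0,24,0,0,0,0,0,0,24,0,0,0,0,0,0,24,0,0,-30,0,0,0,24])

```text
clock: 48.15
tcp_pos: [0.601, -0.1215, 0.0653]
orientation: [-3.139, -0.088, 0.007]
contact_force: [0.6, -0.8, 0.2]
grip_width: 0.0242
```

Run:
```python
from h import *
plan(524.3,308.8,140,None)
```

```text
t 48.15 tcp [ 601.  -121.5   65.3] x [ 0.998  0.056 -0.005] z [-0.005  0.001 -1.   ] yaw x 3.21 F [ 0.6 -0.8  0.2] g 24.2 q [ 0.45  0.62 -0.48  1.8   0.38  0.81 -0.16]
final yaw 3.2 shift [ -52.5 -433.9  -74.7] =  9 x [ -5.83 -48.22  -8.3 ]  horiz 8 x [ -6.56 -54.24]
```

Emit:
servo_tool(increments=[0,0,-40,0,0,0,24,0,0,-35,0,0,0,60,-6.5,-54.2,0,0,0,0,60,-6.5,-54.2,0,0,0,0,60,-6.5,-54.2,0,0,0,0,60,-6.5,-54.2,0,0,0,0,60,-6.5,-54.2,0,0,0,0,60,-6.5,-54.2,0,0,0,0,60])

```text
clock: 49.15
tcp_pos: [0.5455, 0.2025, 0.1422]
orientation: [3.14, 0.088, 0.001]
contact_force: [0.4, -0.8, -0.1]
grip_width: 0.0596
```

Run:
```python
from h import *
st()
im=look("k14")
cv2.imwrite("pics/k14c.png",cv2.resize(cv2.imread("pics/k14_scene.png")[200:350,170:390],None,fx=3.5,fy=3.5,interpolation=2))
cv2.imwrite("pics/k14d.png",cv2.resize(cv2.imread("pics/k14_top.png")[185:295,370:440],None,fx=5.4,fy=5.4,interpolation=2))
for z in (.016,):
  for n in im:
    for r in rects(n,im[n].min(2)>170,z):
        if 140<r[1][1]<175: print(n,*r)
# plate from k12 top (before)
for n in ("top","scene"):
    i=cv2.imread(f"pics/k12_{n}.png").astype(int)
    for r in rects(n,i.min(2)>150,.016):
        if 120<r[1][1]<175: print("k12",n,*r)
```

```text
t 49.15 tcp [545.5 202.5 142.2] x [0.998 0.056 0.001] z [ 0.001 -0.    -1.   ] yaw x 3.19 F [ 0.4 -0.8 -0.1] g 59.6 q [-0.01  0.49 -0.59  1.83  0.34  0.92 -0.7 ]
top [524.9 310.2] [ 50.5 160.9] 1.7 [242. 249.]
top [700.9  63.9] [ 35.5 145.2] 130.8 [337. 181.]
scene [ 728.8 -451. ] [ 71.  147.6] 40.9 [179. 467.]
scene [712.   55.8] [ 33.9 145.9] 128.3 [358. 284.]
scene [965.3 359. ] [ 13.2 148.1] 90.0 [514. 262.]
scene [527.4 307. ] [ 49.  161.1] 3.1 [359. 198.]
k12 top [118.  173.8] [ 40.3 143. ] 37.1 [291. 403.]
k12 top [169.4 108.6] [113.8 132.1] 38.1 [316. 383.]
k12 top [219.1  45.9] [ 35.9 142.4] 38.1 [341. 365.]
k12 top [302.4 184.2] [ 71.3 151.9] 23.3 [289. 330.]
k12 top [703.5  65.6] [ 37.  146.6] 128.1 [338. 180.]
k12 top [852.2 807.1] [ 98.6 141.8] 5.9 [ 66. 123.]
k12 scene [ 729.4 -450.5] [ 71.  149.2] 40.9 [179. 467.]
k12 scene [709.5  54. ] [ 36.1 144.9] 130.9 [357. 284.]
k12 scene [965.3 359. ] [ 13.2 148.1] 90.0 [514. 262.]
k12 scene [402.2  13.3] [ 18.7 146.2] 88.9 [250. 232.]
```

View pics/k14c.png

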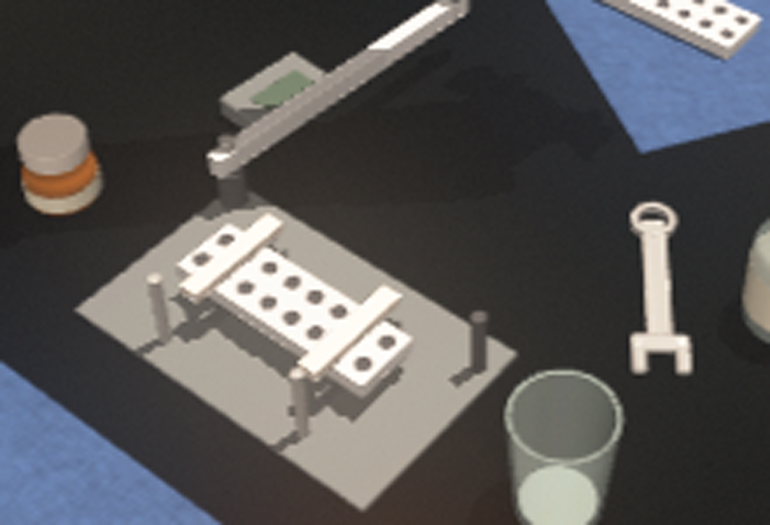

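View pics/k14d.png

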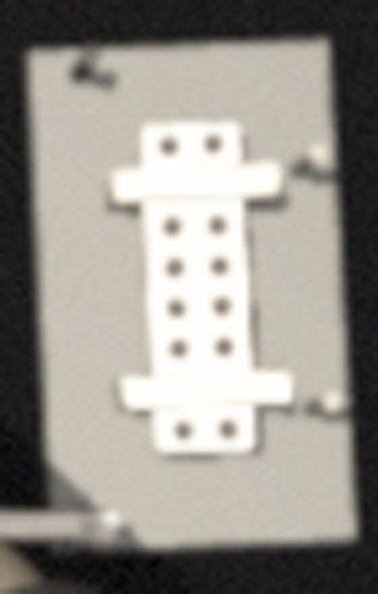

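Emit:
servo_tool(increments=[0,0,0,0,0,0.1745,60,0,0,0,0,0,0.1745,60,0,0,0,0,0,0.1745,60,0,0,0,0,0,0.1745,60,0,0,0,0,0,0.1745,60,0,0,0,0,0,0.1745,60,0,0,0,0,0,0.1745,60,0,0,0,0,0,0.1745,60])

```text
clock: 50.25
tcp_pos: [0.5459, 0.2004, 0.142]
orientation: [2.457, -1.958, 0.0]
contact_force: [-0.3, 0.1, 0.4]
grip_width: 0.0603
```

Emit:
servo_tool(increments=[0,0,0,0,0,0.1745,60,-53,-13,0,0,0,0,60,-53,-13,0,0,0,0,60,0,0,0,0,0,0,60,0,0,45,0,0,0,60,0,0,45,0,0,0,60,0,0,0,0,0,0,60,0,0,0,0,0,0,60])

```text
clock: 51.25
tcp_pos: [0.5668, 0.3081, 0.0535]
orientation: [-2.281, 2.158, -0.001]
contact_force: [0.7, 0.7, 0.2]
grip_width: 0.0598
```

Run:
```python
from h import *
plan(525.5,308.7,0.8,-86.9)
```

```text
t 51.25 tcp [566.8 308.1  53.5] x [ 0.056 -0.998 -0.001] z [ 0.001  0.001 -1.   ] yaw x -86.81 F [0.7 0.7 0.2] g 59.8 q [-0.44  0.64 -0.22  1.75  0.19  0.77 -2.26]
turn wz 0.0015 =  1 x 0.0015
final yaw -86.9 shift [-2.9 41.2 52.7] =  2 x [-1.43 20.6  26.37]  horiz 1 x [-2.87 41.19]
```

Emit:
servo_tool(increments=[-2.9,41.2,0,0,0,0,60,0,0,20,0,0,0,60,0,0,10,0,0,0,60,0,0,0,0,0,0,60,0,0,0,0,0,0,60,0,0,0,0,0,0,60,0,0,0,0,0,0,60,0,0,0,0,0,0,60])

```text
clock: 52.25
tcp_pos: [0.5246, 0.3089, 0.0222]
orientation: [-2.283, 2.158, -0.0]
contact_force: [-0.2, 0.3, -0.3]
grip_width: 0.06
```

Run:
```python
from h import *
plan(525.5,308.7,0.8,-86.9)
```

```text
t 52.25 tcp [524.6 308.9  22.2] x [ 0.056 -0.998 -0.   ] z [ 0.  0. -1.] yaw x -86.78 F [-0.2  0.3 -0.3] g 60.0 q [-0.47  0.64 -0.21  1.85  0.2   0.67 -2.32]
turn wz 0.0022 =  1 x 0.0022
final yaw -86.9 shift [ 0.2 -0.9 21.4] =  1 x [ 0.2  -0.88 21.37]  horiz 1 x [ 0.2  -0.88]
```

Emit:
servo_tool(increments=[0,-0.9,14,0,0,0,60,0,0,7.3,0,0,0,60,0,0,0,0,0,0,60,0,0,0,0,0,0,40,0,0,0,0,0,0,40,0,0,0,0,0,0,40,0,0,0,0,0,0,40,0,0,0,0,0,0,40], squeeze=60)

```text
clock: 53.25
tcp_pos: [0.5254, 0.3089, 0.0008]
orientation: [-2.283, 2.158, -0.0]
contact_force: [0.9, 0.1, 0.1]
grip_width: 0.0464
```

Run:
```python
from h import *
plan(*rw(0,0),150,3.25+90)
```

```text
t 53.25 tcp [525.4 308.9   0.8] x [ 0.056 -0.998 -0.   ] z [ 0.  0. -1.] yaw x -86.77 F [0.9 0.1 0.1] g 46.4 q [-0.48  0.67 -0.21  1.85  0.21  0.64 -2.33]
turn wz -0.0004 =  1 x -0.0004
final yaw -86.7 shift [ 434.2   -2.2 -149.2] =  9 x [ 48.25  -0.25 -16.58]  horiz 8 x [54.28 -0.28]
```

Emit:
servo_tool(increments=[0,0,-20,0,0,0,40,0,0,-45,0,0,0,40,0,0,-45,0,0,0,40,0,0,-40,0,0,0,40,54.3,-0.3,0,0,0,0,40,54.3,-0.3,0,0,0,0,40,54.3,-0.3,0,0,0,0,40,54.3,-0.3,0,0,0,0,40])

```text
clock: 54.25
tcp_pos: [0.5388, 0.0903, 0.1521]
orientation: [-2.282, 2.157, -0.001]
contact_force: [1.8, -0.1, -2.4]
grip_width: 0.0463
```

Emit:
servo_tool(increments=[54.3,-0.3,0,0,0,0,40,54.3,-0.3,0,0,0,0,40,54.3,-0.3,0,0,0,0,40,53.8,-0.3,0,0,0,0,40,0,0,40,0,0,0,40,0,0,35,0,0,0,40,0,0,0,0,0,0,40,0,0,0,0,0,0,40])

```text
clock: 55.25
tcp_pos: [0.5532, -0.1241, 0.0775]
orientation: [-2.282, 2.157, -0.003]
contact_force: [-0.2, 0.7, -1.0]
grip_width: 0.0465
```

Run:
```python
from h import *
plan(*rw(0,0),42.8,3.25+90)
im=look("k15")
cv2.imwrite("pics/k15c.png",cv2.resize(cv2.imread("pics/k15_scene.png")[200:350,170:390],None,fx=3.5,fy=3.5,interpolation=2))
```

```text
t 55.25 tcp [ 553.2 -124.1   77.5] x [ 0.057 -0.998  0.   ] z [ 0.002 -0.    -1.   ] yaw x -86.76 F [-0.2  0.7 -1. ] g 46.5 q [ 0.22  0.5  -0.13  1.94  0.1   0.71 -1.49]
turn wz -0.0001 =  1 x -0.0001
final yaw -86.7 shift [ 0.3  0.9 34.7] =  1 x [ 0.3   0.95 34.67]  horiz 1 x [0.3  0.95]
```

View pics/k15c.png

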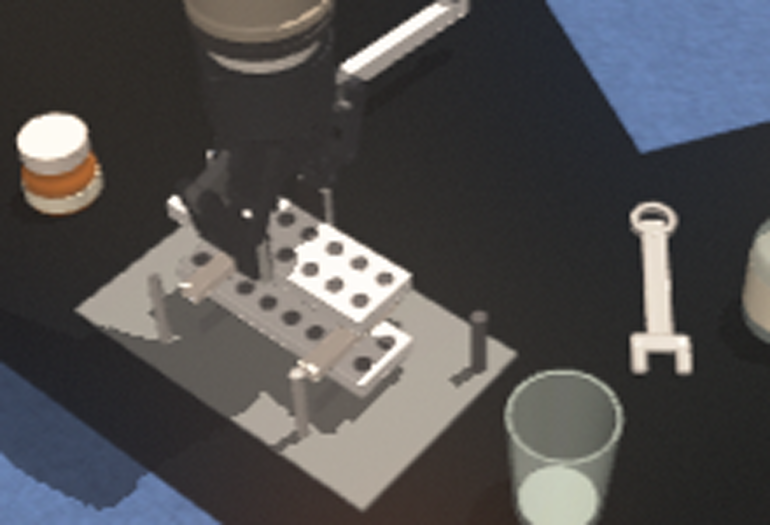

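Sticks are in place (crop px ~ (205,278) and (325,353)). Lower the top plate.

Emit:
servo_tool(increments=[0.3,1,20,0,0,0,40,0,0,10,0,0,0,40,0,0,3,0,0,0,40,0,0,1.5,0,0,0,40,0,0,0.7,0,0,0,40,0,0,0,0,0,0,40,0,0,0,0,0,0,40,0,0,0,0,0,0,40])

```text
clock: 56.35
tcp_pos: [0.5514, -0.1246, 0.0427]
orientation: [-2.283, 2.158, -0.001]
contact_force: [-6.8, 1.9, 14.7]
grip_width: 0.0466
```

Run:
```python
from h import *
plan(*rw(0,0),42.8,3.25+90)
```

```text
t 56.35 tcp [ 551.4 -124.6   42.7] x [ 0.056 -0.998  0.   ] z [ 0. -0. -1.] yaw x -86.77 F [-6.8  1.9 14.7] g 46.6 q [ 0.21  0.55 -0.13  1.95  0.11  0.65 -1.5 ]
turn wz -0.0004 =  1 x -0.0004
final yaw -86.8 shift [-0.  -0.9 -0.1] =  1 x [-0.01 -0.91 -0.07]  horiz 1 x [-0.01 -0.91]
```

Emit:
servo_tool(increments=[0,0,-0.7,0,0,0,40,0,0,0,0,0,0,40,0,0,0,0,0,0,58,0,0,0,0,0,0,58,0,0,0,0,0,0,58,0,0,-25,0,0,0,58,0,0,-40,0,0,0,58,0,0,-40,0,0,0,58])

```text
clock: 57.35
tcp_pos: [0.551, -0.1246, 0.1471]
orientation: [2.283, -2.158, -0.001]
contact_force: [0.3, -0.2, 0.6]
grip_width: 0.0581
```

Run:
```python
from h import *
plan(430,200,150,None)
```

```text
t 57.35 tcp [ 551.  -124.6  147.1] x [ 0.056 -0.998 -0.   ] z [-0.001  0.    -1.   ] yaw x -86.77 F [ 0.3 -0.2  0.6] g 58.1 q [ 0.23  0.4  -0.14  1.89  0.07  0.85 -1.47]
final yaw -86.8 shift [-330.9  102.5   -2.9] =  7 x [-47.27  14.65  -0.42]  horiz 7 x [-47.27  14.65]
```

Emit:
servo_tool(increments=[0,0,0,0,0,-0.18,0,0,0,0,0,0,-0.18,0,0,0,0,0,0,-0.18,0,0,0,0,0,0,-0.18,0,0,0,0,0,0,-0.18,0,0,0,0,0,0,-0.18,0,0,0,0,0,0,-0.18,0,0,0,0,0,0,-0.18,0])

```text
clock: 58.35
tcp_pos: [0.5512, -0.1247, 0.1461]
orientation: [3.14, -0.108, -0.0]
contact_force: [0.2, 0.5, 0.1]
grip_width: 0.0001
```

Emit:
servo_tool(increments=[0,0,0,0,0,-0.18,0,0,0,0,0,0,-0.18,0,0,0,0,0,0,-0.18,0,0,0,0,0,0,-0.18,0,0,0,0,0,0,-0.18,0,0,0,0,0,0,-0.18,0,0,0,0,0,0,-0.18,0,0,0,0,0,0,-0.18,0])

```text
clock: 59.35
tcp_pos: [0.5512, -0.1248, 0.1461]
orientation: [2.432, 1.989, -0.0]
contact_force: [0.1, -0.7, -0.2]
grip_width: -0.0002
```

Run:
```python
from h import *
plan(407,159,147,89.2)
```

```text
t 59.35 tcp [ 551.2 -124.8  146.1] x [ 0.198  0.98  -0.   ] z [-0. -0. -1.] yaw x 78.56 F [ 0.1 -0.7 -0.2] g -0.2 q [ 0.71  0.51 -0.78  1.86  0.44  0.95  1.1 ]
turn wz -0.1857 =  2 x -0.0929
final yaw 89.2 shift [ 281.8 -148.1   -0.9] =  6 x [ 46.96 -24.69  -0.14]  horiz 6 x [ 46.96 -24.69]
```

Emit:
servo_tool(increments=[0,0,0,0,0,-0.093,0,0,0,0,0,0,-0.093,0,47,-24.7,0,0,0,0,0,47,-24.7,0,0,0,0,0,47,-24.7,0,0,0,0,0,47,-24.7,0,0,0,0,0,47,-24.7,0,0,0,0,0,47,-24.7,0,0,0,0,0])

```text
clock: 60.35
tcp_pos: [0.4078, 0.1614, 0.1464]
orientation: [2.243, 2.199, 0.001]
contact_force: [0.1, 0.6, -0.2]
grip_width: 0.0002
```

Run:
```python
from h import *
plan(407,159,46,89.2)
im=look("k16")
cv2.imwrite("pics/k16c.png",cv2.resize(cv2.imread("pics/k16_scene.png")[200:350,170:390],None,fx=3.5,fy=3.5,interpolation=2))
cv2.imwrite("pics/k16d.png",cv2.resize(cv2.imread("pics/k16_top.png")[185:295,370:440],None,fx=5.4,fy=5.4,interpolation=2))
```

```text
t 60.35 tcp [407.8 161.4 146.4] x [0.02 1.   0.  ] z [ 0.001  0.    -1.   ] yaw x 88.86 F [ 0.1  0.6 -0.2] g 0.2 q [ 0.32  0.35 -0.97  2.13  0.38  0.84  0.67]
turn wz -0.006 =  1 x -0.006
final yaw 89.2 shift [ -2.5  -0.8 100.4] =  2 x [-1.23 -0.4  50.19]  horiz 1 x [-2.46 -0.8 ]
```

View pics/k16c.png

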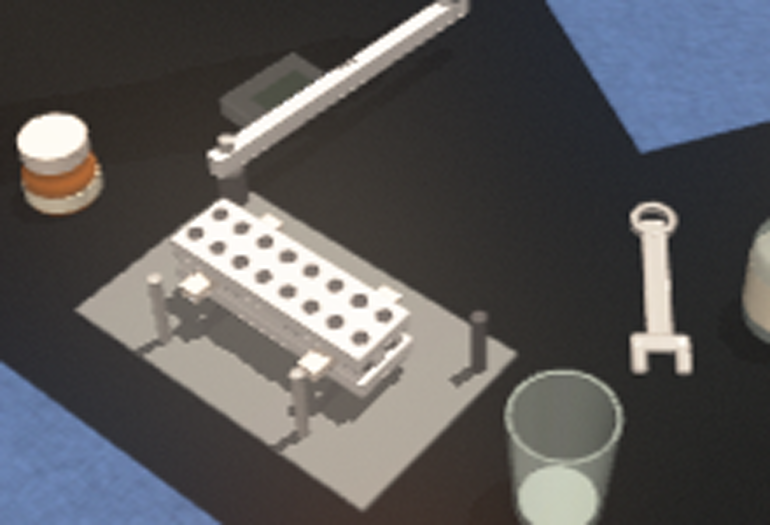

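View pics/k16d.png

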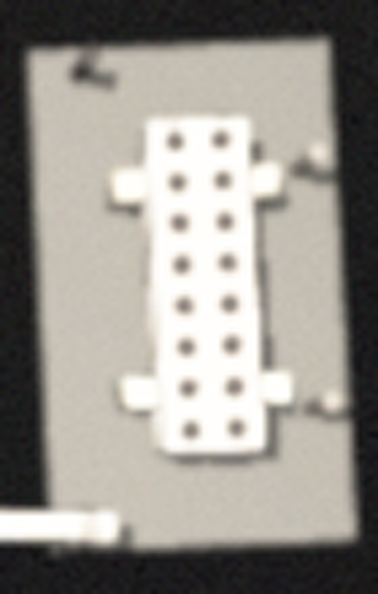

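Run:
```python
from h import *
def T(x,y): return (x+.5)/5.4-.5+370,(y+.5)/5.4-.5+185
for pts,z in (([(147,118),(249,117),(266,451),(161,455)],.058),([(109,170),(281,163),(282,196),(111,206)],.044),([(120,377),(292,373),(293,405),(122,411)],.044)):
    L=rk([ray("top",*T(*q),z)*1000 for q in pts]); print(L.round(1).tolist(),L.mean(0).round(1))
def S(x,y): return (x+.5)/3.5-.5+170,(y+.5)/3.5-.5+200
L=rk([ray("scene",*S(*q),.058)*1000 for q in [(223,199),(170,240),(410,314),(360,359)]]);print(L.round(1).tolist(),L.mean(0))
```

```text
[[80.2, 25.0], [78.7, -24.4], [-83.0, -23.6], [-82.8, 26.8]] [-1.7  0.9]
[[57.5, 43.0], [57.6, -41.1], [41.4, -40.6], [39.9, 42.9]] [49.1  1. ]
[[-43.7, 42.8], [-45.1, -40.6], [-60.7, -40.2], [-60.2, 42.7]] [-52.4   1.2]
[[-77.8, 21.7], [-78.2, -25.4], [81.8, 21.7], [80.9, -23.6]] [ 1.69261733 -1.39800971]
```

Emit:
servo_tool(increments=[-2.5,0,40,0,0,-0.006,0,0,0,40,0,0,0,0,0,0,20,0,0,0,0,0,0,0,0,0,0,0,0,8,0,0,0,0,0,0.6,18.2,0,0,0,0.08,0,0.6,18.2,0,0,0,0.08,0,0.6,18.2,0,0,0,0.08,0])

```text
clock: 61.45
tcp_pos: [0.4728, 0.1544, 0.0476]
orientation: [2.487, 1.919, 0.004]
contact_force: [-0.9, 1.0, -0.5]
grip_width: -0.0001
```

Run:
```python
from h import *
bar()
im=look("k17")
cv2.imwrite("pics/k17c.png",cv2.resize(cv2.imread("pics/k17_scene.png")[150:350,170:390],None,fx=2.9,fy=2.9,interpolation=2))
```

```text
polar 80.15507399709878 r along x_t 226.06324801301443 d along y_t -19.189040892210873
t 61.45 tcp [472.8 154.4  47.6] x [0.254 0.967 0.001] z [ 0.002  0.001 -1.   ] yaw x 75.3 F [-0.9  1.  -0.5] g -0.1 q [ 0.14  0.56 -0.73  2.08  0.58  0.71  0.35]
```

View pics/k17c.png

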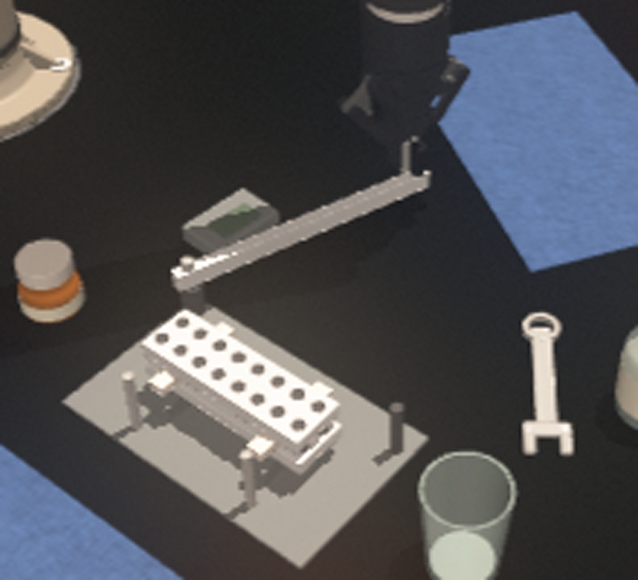

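Emit:
servo_tool(increments=[0.8,27.4,0,0,0,0.12,0,0.8,27.4,0,0,0,0.12,0,0.8,27.4,0,0,0,0.12,0,0.8,27.4,0,0,0,0.12,0,0.8,27.4,0,0,0,0.12,0,0.8,27.4,0,0,0,0.12,0,0.8,27.4,0,0,0,0.12,0,0,0,0,0,0,0,0])

```text
clock: 62.55
tcp_pos: [0.6274, 0.0491, 0.0468]
orientation: [3.052, 0.74, 0.002]
contact_force: [-0.9, 0.1, 0.2]
grip_width: 0.0001
```

Run:
```python
from h import *
bar()
```

```text
polar 31.435194263431587 r along x_t 226.0737428108446 d along y_t -16.57139727962896
t 62.55 tcp [627.4  49.1  46.8] x [0.889 0.458 0.001] z [ 0.001 -0.001 -1.   ] yaw x 27.24 F [-0.9  0.1  0.2] g 0.1 q [ 0.18  0.67 -0.49  1.78  0.42  0.8  -0.05]
```

Emit:
servo_tool(increments=[0.8,27.4,0,0,0,0.12,0,0.8,27.4,0,0,0,0.12,0,0.6,20,0,0,0,0.1,0,0,4,0,0,0,0.02,0,0,0,0,0,0,0,0,0,0,0,0,0,0,0,0,0,0,0,0,0,0,0,0,0,0,0,0,0])

```text
clock: 63.55
tcp_pos: [0.6557, -0.0206, 0.0462]
orientation: [-3.136, -0.186, 0.0]
contact_force: [-0.1, 0.1, -0.1]
grip_width: -0.0
```

Run:
```python
from h import *
bar()
```

```text
polar 12.33428339998476 r along x_t 225.89068944514355 d along y_t -21.93135912925516
t 63.55 tcp [655.7 -20.6  46.2] x [ 0.993  0.118 -0.   ] z [-0.  0. -1.] yaw x 6.79 F [-0.1  0.1 -0.1] g -0.0 q [ 0.22  0.69 -0.4   1.71  0.35  0.81 -0.22]
```

Emit:
servo_tool(increments=[0,6,0,0,0,0.03,0,0,5,0,0,0,0.03,0,0,2,0,0,0,0,0,0,1.5,0,0,0,0,0,0,0,0,0,0,0,0,0,0,0,0,0,0,0,0,0,0,0,0,0,0,0,0,0,0,0,0,0])

```text
clock: 64.55
tcp_pos: [0.6571, -0.0355, 0.0462]
orientation: [3.14, 0.09, -0.0]
contact_force: [-0.4, 0.1, 0.3]
grip_width: -0.0001
```

Run:
```python
from h import *
bar()
```

```text
polar 8.564925710198741 r along x_t 224.70168030373173 d along y_t -20.716761189865615
t 64.55 tcp [657.1 -35.5  46.2] x [ 0.998  0.058 -0.   ] z [-0. -0. -1.] yaw x 3.3 F [-0.4  0.1  0.3] g -0.1 q [ 0.23  0.69 -0.38  1.71  0.33  0.81 -0.25]
```

Emit:
servo_tool(increments=[0,1,0,0,0,0,0,0,1,0,0,0,0,0,0,1,0,0,0,0,0,0,1,0,0,0,0,0,0,0,0,0,0,0,0,0,0,0,0,0,0,0,0,0,0,0,0,0,0,0,0,0,0,0,0,0])

```text
clock: 65.55
tcp_pos: [0.6574, -0.0382, 0.0462]
orientation: [-3.139, -0.092, -0.0]
contact_force: [0.0, 5.4, -0.6]
grip_width: -0.0001
```

Run:
```python
from h import *
bar()
```

```text
polar 7.869633079418558 r along x_t 224.79437027473793 d along y_t -17.76623634041803
t 65.55 tcp [657.4 -38.2  46.2] x [0.998 0.058 0.   ] z [ 0.     0.001 -1.   ] yaw x 3.35 F [ 0.   5.4 -0.6] g -0.1 q [ 0.24  0.69 -0.39  1.71  0.33  0.81 -0.24]
```

Emit:
servo_tool(increments=[0,1,0,0,0,0,0,0,1,0,0,0,0,0,0,0,0,0,0,0,0,0,0,0,0,0,0,0,0,0,0,0,0,0,0,0,0,0,0,0,0,0,0,0,0,0,0,0,0,0,0,0,0,0,0,0])

```text
clock: 66.55
tcp_pos: [0.6574, -0.0383, 0.0463]
orientation: [-3.137, -0.094, -0.0]
contact_force: [-0.5, 8.8, -0.4]
grip_width: 0.0003
```

Run:
```python
from h import *
bar()
```

```text
polar 7.846953503287339 r along x_t 224.81284396080378 d along y_t -17.388047602079627
t 66.55 tcp [657.4 -38.3  46.3] x [0.998 0.06  0.   ] z [-0.     0.003 -1.   ] yaw x 3.42 F [-0.5  8.8 -0.4] g 0.3 q [ 0.24  0.69 -0.39  1.71  0.33  0.81 -0.24]
```

Against the stop: the pose is unchanged while the force rises. Back off and look.

Emit:
servo_tool(increments=[0,-12,0,0,0,0,0,0,-20,0,0,0,0,0,0,0,-40,0,0,0,0,0,0,-50,0,0,0,0,0,0,-50,0,0,0,0,0,-60,0,0,0,0,0,0,-60,0,0,0,0,0,0,-60,0,0,0,0,0])

```text
clock: 67.55
tcp_pos: [0.645, 0.1722, 0.1866]
orientation: [3.14, 0.09, 0.001]
contact_force: [1.4, 0.9, -0.5]
grip_width: -0.0003
```

Run:
```python
from h import *
st()
im=look("k18")
cv2.imwrite("pics/k18c.png",cv2.resize(cv2.imread("pics/k18_scene.png")[200:350,170:390],None,fx=3.5,fy=3.5,interpolation=2))
cv2.imwrite("pics/k18d.png",cv2.resize(cv2.imread("pics/k18_top.png")[185:295,370:440],None,fx=5.4,fy=5.4,interpolation=2))
```

```text
t 67.55 tcp [645.  172.2 186.6] x [0.998 0.057 0.001] z [ 0.001 -0.001 -1.   ] yaw x 3.27 F [ 1.4  0.9 -0.5] g -0.3 q [-0.03  0.55 -0.46  1.59  0.27  1.07 -0.51]
```

View pics/k18c.png

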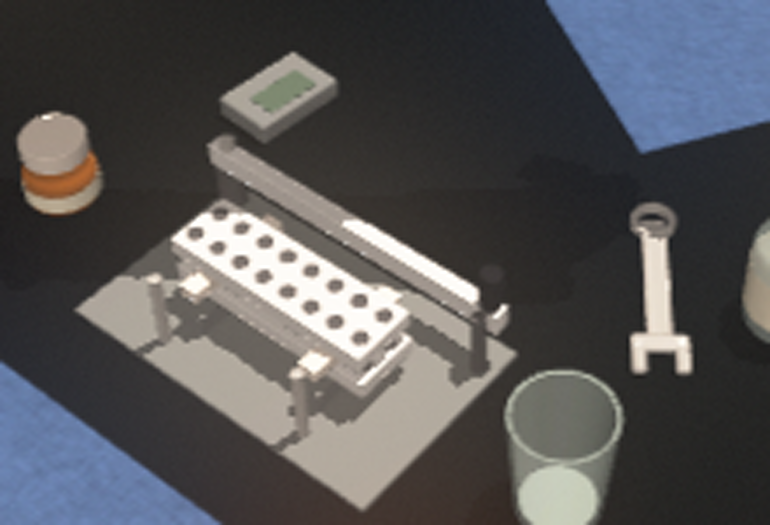

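View pics/k18_top.png

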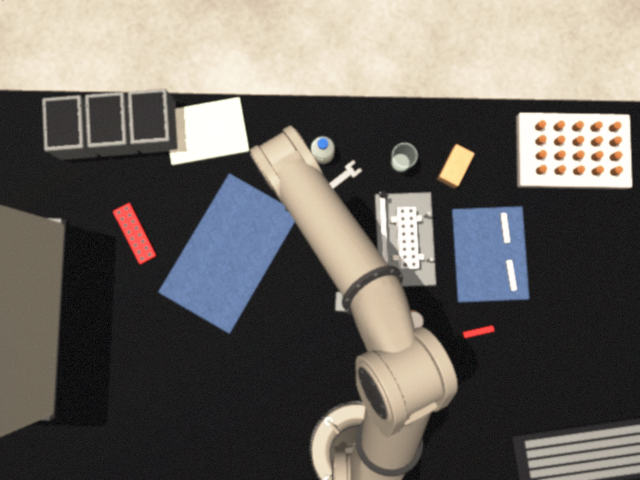

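View pics/k18d.png

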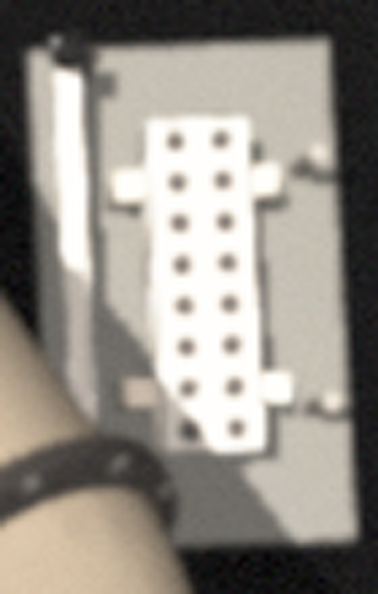

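Run:
```python
from bench import *
print(hand_in())
```

```text
the job is handed in; nothing more can be done
None
```

The job is done and handed in at about 68 s of the 210 s allowed. I swung the bar open to its stop, stacked both plates with two sticks between them, and pushed the bar shut.

- **Knocked stick:** while I was carrying the second plate, the stick over the +x rib was shifted about 45 mm along the lower plate. I set the plate down on the left mat, put the stick back over its rib, then picked the plate up again and finished the stack.
- **Stack position:** by the pictures taken after stacking, both plates are within about 2 mm of the rack's middle. The sticks read about +49 and −52 mm along the rack, against ribs at ±50. The two cameras disagree by about 2–3 mm along the rack, which leaves that much doubt in these figures.
- **Bar shut:** in the last push the force rose from 5.4 to 8.8 N with no movement, so the bar was on its stop. The last pictures show it there, with the stack undisturbed and the robot clear.
- **Bar open:** when opening it, the contact force rose to about 8 N at the expected stop angle.
- **Everything else:** no bystander or red look-alike was handled, and none looks moved in the last pictures. The arm hides part of the timer and jar in the overhead view. The two spare sticks stay on their mat.

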